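Set a brittle calibration tile on the inspection easel

TASK

Take the white ceramic tile with the blue top edge out of the storage rack and stand it on the narrow sprung ledge of the inspection easel, in the middle, its foot close to the easel's back plate and leaning flat against it, with the grey patches facing outward, then let go of it. The tile is brittle: draw it out along its slope, hold it with a light grip, no more than 40 N of squeeze, and set it down softly, without knocking it or pushing the ledge down to its stop. Leave the red-edged tile in the rack and the other things on the desk where they are.

Things in the scene. Friction and masses are not known exactly. Their poses are not given: they have to be found in the camera images.
- blue_tile: the tile to move: white ceramic, blue band on its top edge, four grey patches on its front; 10 mm thick (x), 100 wide (y), 110 tall (z), about 0.26 kg. Origin: centre of its underside; x points out of its back, z up along the tile. Starts in either bay of the rack, leaning back 30 degrees. Breaks over about 45 N of squeeze (each finger), or over 60 N against rack or easel
- blue_tile_face (a point): the middle of the blue-edged tile's front face (the one with the grey patches), 55 mm above its underside
- red_tile: a second tile, alike but with a red top edge, in the other bay of the rack, to be left there; axes and origin as for the blue-edged tile
- rack: grey steel storage rack, fixed, base 120 x 250 x 10 mm. Origin: desk level, between the bays; x to its rear, y to its left. Tiles sit with undersides 40 mm up, about 67 mm to either side. Each bay leans back 30 degrees: back plate behind the tile's lowest 50 mm, front lip over the lowest 10 mm with 6 mm play; the upper 60 mm of a tile are free on both faces
- easel: the inspection easel, fixed: dark steel base 150 x 130 x 10 mm, a bright back plate 120 mm wide leaning back 35 degrees from vertical and in front of its foot a sprung black rubber ledge, its top 75 mm up. Origin: desk level under the ledge's middle; x points to its rear (away from the viewer), y to its left
- seat: the easel's bright back plate. Origin: where the underside centre of a seated tile lies with the ledge up, 75 mm above the desk. Axes as the seated tile's: z up the slope, x back into the plate, y left. Plate face at x = +5.5 mm, up to z = 50 mm, so the tile's upper 60 mm stand free. Ledge top at z = 0 when up, square to the plate, reaching forward to x = -13 mm, no lip
- tape_roll: roll of tan tape, 104 x 102 x 25 mm, lying on the desk behind the work; origin under its centre; to be left alone
- note_block: purple and cream block of paper slips, 80 x 52 x 15 mm, behind the work; origin under its centre; to be left alone
- soft_packet: white packet, 85 x 60 x 21 mm, on the desk to the right of the easel; origin under its centre; to be left alone
- calculator: dark desk calculator, 145 x 91 x 18 mm, at the left; origin under its centre; to be left alone
- ledge (a joint): the easel's sprung ledge: 0 = up, grows as it is pressed down along the slope, to 0.010 m at its hard stop; about 1.5 N starts it moving, then 0.7 N per mm (8.5 N at the stop); a resting tile presses it down 0.5 to 2.5 mm

How it is judged:
By the outcome, as a careful person would: the job done as asked, in the order asked, and still so for the second after the job is handed in, with the robot touching nothing.
It also fails if it takes over 38 s, if anything falls off the work surface, if the arm or the gripper's body presses on something with over 40 N, if the wrist force passes 120 N, or if a joint passes its speed limit or range.

ROBOT

A 6-joint arm with a two-finger parallel gripper is mounted at the origin on a cart in front of the work surface, level with it; the furniture and walls round the work are solid. World frame = base frame: x ahead of the robot, y to its left, z up, the work surface at z = 0. Lengths are in m, angles in rad, forces in N, time in s.
With the tool pointing down it reaches from about 0.35 to 0.85 m from the base axis. Payload 8.1 kg.
Tool frame: the origin (TCP) lies at the centre of the arm's flange, where the gripper is bolted on; the fingertips stand 186 mm ahead of it and the grasp point (between the pads) lies 167 mm ahead of it; z points along the fingers, y is the line along which they close (so a half turn about z gives the same grasp; the last joint's range is limited). The gripper opens to 93 mm and grips with 3 to 60 N. Pads are 15 mm wide; open, the fingers measure 128 mm over their backs; the gripper's body (75 mm by 188 mm) begins 65 mm behind the grasp point.
Start: joints at [-1.329, 0.13, 1.488, -0, 1.523, -0.085], TCP at [0.193, -0.568, 0.405] pointing down, gripper open.
Joint ranges: [-2.96, 2.96], [-0.89, 2.26], [0.02, 2.5], [-1.34, 4.48], [0, 2.73], [-2.66, 2.66]. Speed limits (rad/s): [2.39, 2.39, 2.79, 3.14, 3.14, 3.14].

INTERFACE

Orientations are given as a rotation vector (axis times angle).
In Python, from plant import read_state, read_camera, camera_params, robot gives the robot as it stands.
- The arm moves only by the tool carry_out, never from a script. Its argument "targets" is a list of rows, each an object of numbers: "hand": the opening in per cent of the stroke, from 0 (shut) to 100 (fully open); "x", "y", "z": the shift along the tool's x, y, z in m; "ax", "ay", "az": the turn, a rotation vector about the tool's x, y, z in rad. In form: [{"hand": .., "x": .., "y": .., "z": .., "ax": .., "ay": .., "az": ..}, ...]. A call has 1 to 8 rows; each row is the pose to reach, as a shift and turn from the pose commanded when the call began, along the tool's axes at that moment; what a row does not reach only later rows make up. A row lasts 1/8 s, in which the tool goes at most 62.5 mm and 10.7 degrees, less where a joint would pass 70% of its speed; a pose out of reach is approached as far as the arm can. A call with a gripper value outside its range is refused whole. The fingers move at their own pace and stop on an object; "newtons" is the grip in N (left out, the last holds). Time passes only in rows, so rows that repeat a pose let the fingers close. It gives the time, the measured TCP pose, the force, the opening and the grip force at its end, in the units of the state.
- read_state(): the state, without advancing time (a new reading comes with each control period).
- read_camera(name): name is "scene" or "top" or "wrist"; returns (picture, depth): 384x512x3 uint8, blue, green, red; 384x512 float32, m along the optical axis (not along the pixel's ray), 0 where there is no reading.
- camera_params(name): a dict with "fx", "fy", "cx", "cy" (pixels), "position" and "rotation" of the camera in the world. Camera axes: x right, y up, looking along -z (the intrinsics and any distortion apply to the point x, -y, -z); pixel columns grow to the right and rows downward; lengths in m; the calibration is good to about 2 mm. A picture is of the moment at which its call begins: read the wrist's pose just before it. camera_params takes no time and is no camera call; for the wrist camera it gives the pose at the moment of the call.
- robot.close_job(): hands the job in; it is judged then, once.
The state is a dict: "t": time; "q": joint angles; "dq": joint speeds; "joint_torque": joint torques, N m; "tool_pos": TCP position; "orientation": TCP orientation; "force": force on the tool from outside, world axes, zero at the start; "wrist_torque": the same for the moment, N m; "opening": finger opening in m; "gripper_force": force on a finger pad.
Only numpy, scipy, OpenCV 4.12 (cv2) and the standard library are available. Lean on these libraries where they do the work, as an engineer would, in place of code of your own. Each camera call takes 0.05 s, during which the arm holds its last target. There are 200 camera calls.

## Working session

There is one attempt and no reset: what is moved stays moved. The work goes in short steps, Python scripts to look and compute and a tool call to move; the robot and the scene stay as the last step left them, time stands still between calls to the robot, and variables do not carry over. Pictures are saved under pics/ and viewed, at most 13 in all, crops included, and the job is handed in when it is done.

Besides the shell and the picture viewer there is one more tool, called after "Call:" in YAML: its name, and indented under it one key for each argument. carry_out: Moves the arm, as the interface text tells. Its arguments: {"type":"object","properties":{"targets":{"type":"array","items":{"type":"object","properties":{"hand":{"type":"number"},"x":{"type":"number"},"y":{"type":"number"},"z":{"type":"number"},"ax":{"type":"number"},"ay":{"type":"number"},"az":{"type":"number"}}}},"newtons":{"type":"number"}},"required":["targets"]}

```bash
mkdir -p pics; ls; python3 - <<'E'
from plant import *
import cv2,numpy as np
for n in("scene","top"):
    im,d=read_camera(n); p=camera_params(n); cv2.imwrite(f"pics/{n}0.png",im); np.savez(f"pics/{n}0.npz",im=im,d=d,**{k:np.array(v) for k,v in p.items()}); print(n,p)
print(read_state())
E
```

```text
pics
scene {'fx': 397.47061004101687, 'fy': 397.47061004101687, 'cx': 261.990373365578, 'cy': 198.38623339493813, 'position': array([0.05791604, 0.76635011, 0.61873998]), 'rotation': array([ 0.42429572, -1.30175166, -2.22831889])}
top {'fx': 348.376407620615, 'fy': 348.376407620615, 'cx': 255.08272120592326, 'cy': 190.3041653869364, 'position': array([0.36520973, 0.03481254, 1.20812323]), 'rotation': array([ 0.13457978, -0.14587258, -1.53632773])}
{'t': 0.1, 'q': array([-1.32937656e+00,  1.31108181e-01,  1.48915762e+00, -1.60021011e-06,
        1.52301363e+00, -8.53911035e-02]), 'dq': array([ 0.00109678, -0.00236793, -0.00220262,  0.00040547, -0.00025096,
       -0.00101864]), 'joint_torque': array([ 5.11291892e-04, -5.61339855e+01, -4.93096447e+01,  7.69961276e-02,
        2.91023590e-02, -5.63705055e-05]), 'tool_pos': array([ 0.19259179, -0.56803584,  0.40378563]), 'orientation': array([-3.09808439e+00, -5.10798394e-01,  2.08886826e-04]), 'force': array([ 0.40506186,  0.01352684, -0.3808926 ]), 'wrist_torque': array([-0.01384261, -0.04114767,  0.01819367]), 'gripper_force': 0.0, 'opening': 0.09310260787545754}
```

View pics/scene0.png

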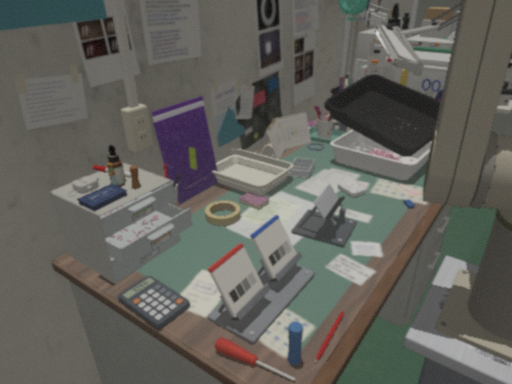

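View pics/top0.png

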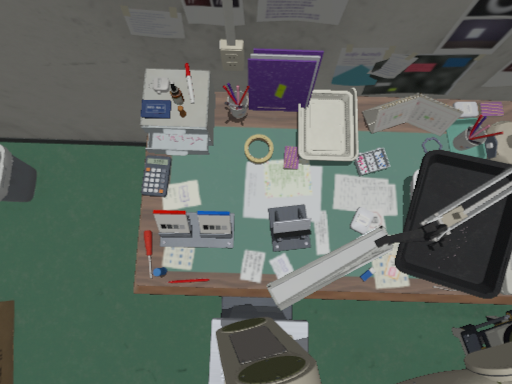

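The scene view shows the rack, with the blue tile in the bay further from that camera at (272,245), and the easel at (325,215). In the top view the blue band is at (214,213), the red band at (171,212) and the easel at (290,227). I'll make enlarged crops of both.

```bash
cat > h.py <<'E'
import numpy as np,cv2
from scipy.spatial.transform import Rotation as R
def load(n):
    return np.load(f"pics/{n}.npz")
def cloud(z):
    d=z['d'];v,u=np.mgrid[:384,:512]
    P=np.stack([(u-z['cx'])/z['fx']*d,-(v-z['cy'])/z['fy']*d,-d],-1)
    return P@R.from_rotvec(z['rotation']).as_matrix().T+z['position']
def snap(n,f):
    from plant import read_camera,camera_params
    p=camera_params(n);im,d=read_camera(n);cv2.imwrite(f"pics/{f}.png",im)
    np.savez(f"pics/{f}.npz",im=im,d=d,**{k:np.array(v) for k,v in p.items()})
def proj(z,P):
    c=(np.atleast_2d(P)-z['position'])@R.from_rotvec(z['rotation']).as_matrix()
    return np.c_[z['cx']+z['fx']*c[:,0]/-c[:,2],z['cy']+z['fy']*c[:,1]/c[:,2]]
E
python3 - <<'E'
from h import *
a=load('scene0')['im'][170:345,190:370];b=load('top0')['im'][195:260,145:320]
a=cv2.resize(a,None,fx=3.3,fy=3.3,interpolation=cv2.INTER_CUBIC);b=cv2.resize(b,None,fx=4.5,fy=4.5,interpolation=cv2.INTER_CUBIC)
cv2.imwrite('pics/ca.png',a);cv2.imwrite('pics/cb.png',b)
for n in('scene0','top0'):
    z=load(n);W=cloud(z);im=z['im'].astype(int);print(n)
    for nm,m in(('blue',(im[...,0]>im[...,2]+70)),('red',(im[...,2]>im[...,0]+70)&(im[...,2]>im[...,1]+70))):
        m=m&(W[...,2]>.09)&(W[...,2]<.2)&(W[...,1]>0)&(W[...,0]<.6)&(z['d']>0);p=W[m];print(nm,len(p),p.min(0).round(3),p.max(0).round(3),p.mean(0).round(4))
z=load('top0');W=cloud(z)
for px in[(290,245),(290,227),(290,215),(214,230),(214,220),(180,244),(255,345),(246,235)]:print(px,W[px[1],px[0]].round(3))
E
```

```text
scene0
blue 29 [0.482 0.132 0.134] [0.486 0.204 0.138] [0.484 0.177 0.136]
red 147 [0.479 0.247 0.132] [0.487 0.346 0.139] [0.4826 0.2993 0.1354]
top0
blue 119 [0.3   0.109 0.091] [0.492 0.328 0.14 ] [0.4843 0.1603 0.134 ]
red 114 [0.479 0.244 0.13 ] [0.49  0.342 0.141] [0.4843 0.2956 0.1351]
(290, 245) [ 0.397 -0.095  0.011]
(290, 227) [ 0.452 -0.086  0.088]
(290, 215) [ 0.5   -0.094  0.006]
(214, 230) [0.437 0.16  0.061]
(214, 220) [0.465 0.157 0.108]
(180, 244) [0.39  0.279 0.009]
(255, 345) [0.365 0.035 1.208]
(246, 235) [ 0.427  0.056 -0.002]
```

View pics/ca.png

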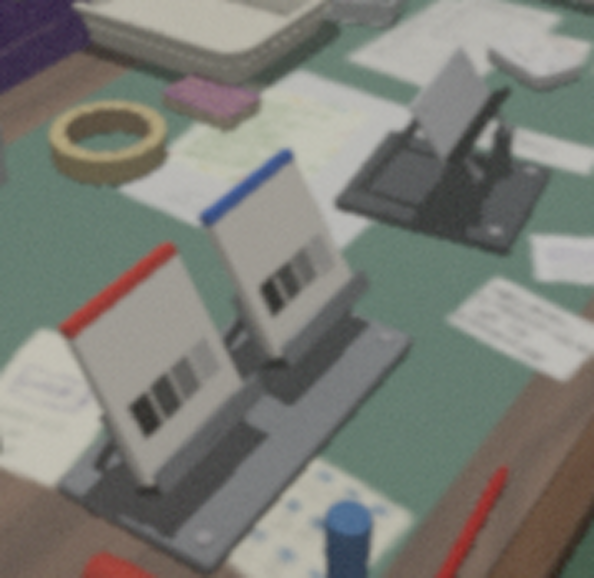

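View pics/cb.png

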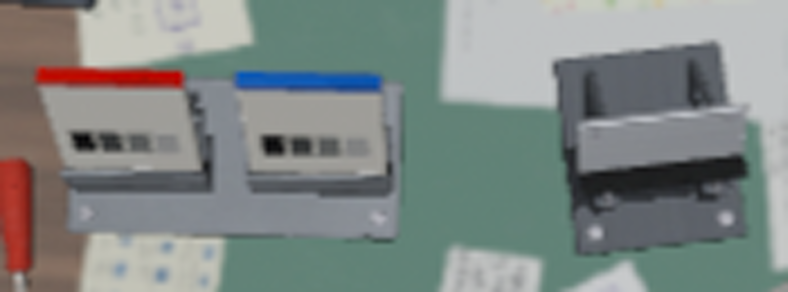

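The crops confirm that both tiles have their grey patches facing the robot, and the blue tile is in the right bay (smaller y). The easel plate and base are visible with a small yaw. Next I'll fit planes and edges.

```bash
cat > fit.py <<'E'
from h import *
def ray(z,px,h):
    c=np.array([(px[0]-z['cx'])/z['fx'],-(px[1]-z['cy'])/z['fy'],-1]);r=R.from_rotvec(z['rotation']).as_matrix()@c
    return z['position']+r*(h-z['position'][2])/r[2]
def plane(P):
    for _ in range(6):
        c=P.mean(0);n=np.linalg.svd(P-c,full_matrices=False)[2][2];r=(P-c)@n
        P=P[abs(r)<max(2.0*np.std(r),.001)]
    n*=-np.sign(n[0]);return c,n,np.std((P-c)@n),len(P)
E
python3 - <<'E'
from fit import *
for n in('top0','scene0'):
    z=load(n);W=cloud(z);g=z['im'].max(-1)
    for nm,lo,hi,th in(('blue',(.41,.10,.07),(.49,.225,.125),110),('red',(.41,.235,.07),(.49,.36,.125),110),('plate',(.42,-.18,.085),(.52,-.0,.13),95)):
        m=((W>lo)&(W<hi)).all(-1)&(z['d']>0)&(g>th);P=W[m]
        c,nn,s,k=plane(P);t=np.degrees(np.arcsin(nn[2]));print(n,nm,c.round(4),'lean',t.round(1),'yaw',np.degrees(np.arctan2(-nn[1],-nn[0])).round(1),s.round(4),k,P.min(0).round(3),P.max(0).round(3))
z=load('top0')
for nm,h,pts in(('easelbase',.01,[(273.4,251),(310.6,247.2),(304.6,204.8),(268.8,209.4)]),('rackbase',.01,[(160.1,246.8),(232.8,248.3),(234.3,213.9)]),('platetop',.116,[(273.4,222.1),(310.5,218.8)]),('bluetop',.1385,[(197.4,211),(229.6,211.6)]),('redtop',.1385,[(153.2,210.2),(185.7,211)]),('ledgefront',.067,[(274.5,237.3),(310.8,234)])):
    print(nm,[ray(z,p,h).round(4) for p in pts])
z=load('scene0')
f=lambda x,y:(190+x/3.3,170+y/3.3)
for nm,h,pts in(('bluetop',.137,[f(203,217),f(289,152)]),('redtop',.137,[f(66,330),f(172,246)]),('easelbase',.01,[f(505,250),f(337,203),f(550,170)]),('rackbase',.01,[f(210,568),f(410,340)])):
    print(nm,[ray(z,p,h).round(4) for p in pts])
E
```

```text
top0 blue [0.4618 0.1557 0.1004] lean 31.5 yaw 0.4 0.0009 284 [0.441 0.105 0.07 ] [0.478 0.206 0.125]
top0 red [0.461  0.2904 0.1016] lean 31.2 yaw 0.1 0.0009 280 [0.442 0.238 0.071] [0.48  0.343 0.125]
top0 plate [ 0.4617 -0.0898  0.1002] lean 35.5 yaw 7.8 0.0011 242 [ 0.441 -0.151  0.085] [ 0.481 -0.033  0.115]
scene0 blue [0.4633 0.1605 0.1006] lean 30.6 yaw 0.7 0.0008 672 [0.443 0.108 0.07 ] [0.488 0.211 0.125]
scene0 red [0.4619 0.2964 0.1007] lean 31.2 yaw 0.6 0.0008 972 [0.441 0.245 0.07 ] [0.483 0.347 0.125]
scene0 plate [ 0.4623 -0.0843  0.0993] lean 36.1 yaw 8.0 0.0007 257 [ 0.446 -0.148  0.085] [ 0.481 -0.028  0.114]
easelbase [array([ 0.3754, -0.0388,  0.01  ]), array([ 0.3918, -0.1651,  0.01  ]), array([ 0.5366, -0.1441,  0.01  ]), array([ 0.5168, -0.0201,  0.01  ])]
rackbase [array([0.3782, 0.3452, 0.01  ]), array([0.3804, 0.099 , 0.01  ]), array([0.4976, 0.0986, 0.01  ])]
platetop [array([ 0.4637, -0.0306,  0.116 ]), array([ 0.4776, -0.147 ,  0.116 ])]
bluetop [array([0.4889, 0.2057, 0.1385]), array([0.49  , 0.1065, 0.1385])]
redtop [array([0.4873, 0.3417, 0.1385]), array([0.4878, 0.2417, 0.1385])]
ledgefront [array([ 0.4189, -0.038 ,  0.067 ]), array([ 0.433 , -0.1562,  0.067 ])]
bluetop [array([0.4826, 0.2125, 0.137 ]), array([0.4807, 0.1149, 0.137 ])]
redtop [array([0.4794, 0.3474, 0.137 ]), array([0.4796, 0.2489, 0.137 ])]
easelbase [array([ 0.3737, -0.0316,  0.01  ]), array([ 0.5157, -0.0127,  0.01  ]), array([ 0.3921, -0.1595,  0.01  ])]
rackbase [array([0.3793, 0.3489, 0.01  ]), array([0.3824, 0.1055, 0.01  ])]
```

```bash
python3 - <<'E'
from h import *
from plant import *
z=load('top0');W=cloud(z)
for px in[(280,295),(330,270),(380,240),(430,235),(480,200),(505,180),(460,240),(410,180),(490,330),(450,380),(260,330),(240,310),(230,20),(285,80)]:print(px,W[px[1],px[0]].round(3))
p=camera_params('wrist');s=read_state();Rt=R.from_rotvec(s['orientation']);print(p)
print('cam in tool',Rt.inv().apply(p['position']-s['tool_pos']).round(4),(Rt.inv()*R.from_rotvec(p['rotation'])).as_matrix().round(3))
E
```

```text
(280, 295) [ 0.285 -0.025  0.484]
(330, 270) [ 0.337 -0.123  0.495]
(380, 240) [ 0.399 -0.218  0.515]
(430, 235) [ 0.409 -0.302  0.547]
(480, 200) [ 0.538 -0.627  0.209]
(505, 180) [ 0.594 -0.689  0.233]
(460, 240) [ 0.422 -0.576  0.181]
(410, 180) [ 0.639 -0.522 -0.003]
(490, 330) [ 0.203 -0.534  0.344]
(450, 380) [ 0.183 -0.275  0.633]
(260, 330) [0.204 0.012 0.421]
(240, 310) [ 0.109  0.08  -0.458]
(230, 20) [0.94  0.107 0.423]
(285, 80) [ 0.914 -0.055  0.176]
{'fx': 282.72627163061543, 'fy': 282.72627163061543, 'cx': 253.68384702970346, 'cy': 190.24922984434323, 'position': array([ 0.26670899, -0.54267971,  0.3838125 ]), 'rotation': array([-0.24613725,  0.17847547, -1.23466343])}
cam in tool [ 0.0783 -0.0002  0.02  ] [[ 0.     0.96   0.281]
 [ 1.    -0.    -0.   ]
 [-0.     0.281 -0.96 ]]
```

```bash
python3 - <<'E'
from h import *
z=load('top0');W=cloud(z);zs=load('scene0');Ws=cloud(zs)
P=W[(z['d']>0)&(W[...,2]>.3)&(W[...,0]>.23)&(W[...,0]<.8)]
print('top: y-bin, x range, z range')
for y in np.arange(-.8,.4,.04):
    p=P[(P[:,1]>y)&(P[:,1]<y+.04)]
    if len(p)>3:print(y.round(2),len(p),p[:,0].min().round(3),p[:,0].max().round(3),p[:,2].min().round(3),p[:,2].max().round(3))
S=Ws[(zs['d']>0)&(Ws[...,2]>.3)&(Ws[...,0]>.1)&(Ws[...,0]<.8)&(Ws[...,1]<.6)]
print('scene')
for y in np.arange(-.8,.4,.04):
    p=S[(S[:,1]>y)&(S[:,1]<y+.04)]
    if len(p)>3:print(y.round(2),len(p),p[:,0].min().round(3),p[:,0].max().round(3),p[:,2].min().round(3),p[:,2].max().round(3))
print(proj(zs,[(.285,-.025,.484),(.337,-.123,.495),(.4,-.218,.515),(.41,-.3,.547)]).round())
P=W[(z['d']>0)&(W[...,2]>.2)&(W[...,0]<.3)&(abs(W[...,1])<.3)]
print('near base',len(P),P.min(0),P.max(0))
cv2.imwrite('pics/cl.png',cv2.resize(z['im'][140:384,200:512],None,fx=2.4,fy=2.4,interpolation=cv2.INTER_CUBIC))
E
```

```text
top: y-bin, x range, z range
-0.64 30 0.23 0.245 0.304 0.324
-0.6 17 0.23 0.241 0.316 0.325
-0.52 113 0.499 0.567 0.476 0.518
-0.48 310 0.466 0.542 0.489 0.538
-0.44 339 0.443 0.518 0.488 0.538
-0.4 507 0.41 0.493 0.484 0.542
-0.36 595 0.384 0.469 0.48 0.557
-0.32 417 0.382 0.445 0.481 0.558
-0.28 215 0.378 0.419 0.487 0.515
-0.24 585 0.355 0.429 0.492 0.518
-0.2 639 0.332 0.415 0.487 0.514
-0.16 624 0.309 0.392 0.484 0.51
-0.12 645 0.286 0.371 0.479 0.503
-0.08 665 0.263 0.347 0.476 0.498
-0.04 496 0.255 0.326 0.468 0.495
scene
-0.8 8 0.697 0.734 0.472 0.513
-0.76 10 0.66 0.712 0.473 0.511
-0.72 20 0.627 0.723 0.476 0.538
-0.68 30 0.606 0.707 0.477 0.52
-0.64 144 0.576 0.715 0.479 0.548
-0.6 371 0.157 0.716 0.392 0.549
-0.56 137 0.15 0.594 0.345 0.552
-0.52 260 0.132 0.571 0.302 0.542
-0.48 75 0.149 0.546 0.33 0.537
-0.44 46 0.475 0.52 0.49 0.537
-0.4 81 0.447 0.496 0.498 0.54
-0.36 159 0.384 0.47 0.499 0.55
-0.32 188 0.384 0.444 0.499 0.557
-0.28 17 0.398 0.419 0.51 0.513
-0.24 104 0.371 0.429 0.497 0.516
-0.2 136 0.347 0.416 0.492 0.513
-0.16 145 0.325 0.393 0.488 0.508
-0.12 171 0.301 0.37 0.481 0.504
-0.08 187 0.27 0.351 0.478 0.499
-0.04 522 0.208 0.325 0.325 0.581
0.0 285 0.1 0.308 0.302 0.583
0.04 3200 0.1 0.2 0.304 0.587
0.08 7800 0.1 0.191 0.3 0.585
[[408.  57.]
 [399.  42.]
 [387.  26.]
 [397.   8.]]
near base 6515 [ 0.11356995 -0.29980849  0.24974275] [0.29994371 0.11545099 0.74543461]
```

View pics/cl.png

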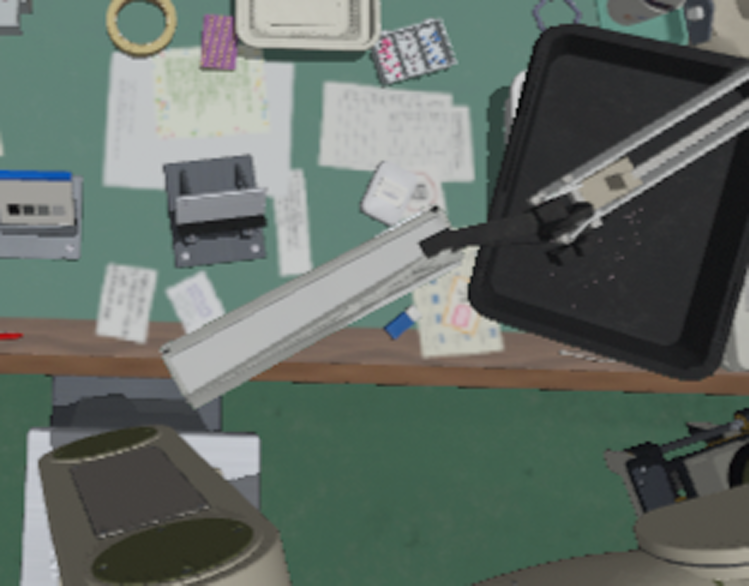

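The crop shows a desk lamp bar running from about (170,365) to the far right. It sits at z of roughly 0.47 to 0.56, between the start pose and the work. I'll go over it and approach from its left end, so the first move is up.

Call:
carry_out:
  targets:
    - {"z":-0.05}
    - {"z":-0.11}
    - {"z":-0.17,"y":-0.02}
    - {"z":-0.23,"y":-0.04}
    - {"z":-0.29,"y":-0.06}
    - {"z":-0.35,"y":-0.08}
    - {"z":-0.38,"y":-0.1}
    - {"z":-0.38,"y":-0.1}

```text
schema error: expected keys hand, x, y, z, ax, ay, az
```

```bash
python3 - <<'E'
from plant import *
s=read_state();print(s['t'],s['q'].round(4),s['tool_pos'].round(4),s['orientation'].round(4),s['force'])
E
```

```text
0.1 [-1.3294  0.1311  1.4892 -0.      1.523  -0.0854] [ 0.1926 -0.568   0.4038] [-3.0981e+00 -5.1080e-01  2.0000e-04] [ 0.40506186  0.01352684 -0.3808926 ]
```

Call:
carry_out:
  targets:
    - {"hand":100,"x":0,"y":0,"z":-0.05,"ax":0,"ay":0,"az":0}
    - {"hand":100,"x":0,"y":0,"z":-0.11,"ax":0,"ay":0,"az":0}
    - {"hand":100,"x":0,"y":-0.02,"z":-0.17,"ax":0,"ay":0,"az":0}
    - {"hand":100,"x":0,"y":-0.04,"z":-0.23,"ax":0,"ay":0,"az":0}
    - {"hand":100,"x":0,"y":-0.06,"z":-0.29,"ax":0,"ay":0,"az":0}
    - {"hand":100,"x":0,"y":-0.08,"z":-0.35,"ax":0,"ay":0,"az":0}
    - {"hand":100,"x":0,"y":-0.1,"z":-0.38,"ax":0,"ay":0,"az":0}

```text
t: 0.98
tool_pos: [0.1601, -0.4721, 0.7879]
orientation: [3.096, 0.51, 0.0]
force: [-0.5, 0.2, 0.4]
opening: 0.0931
gripper_force: 0.0
```

```bash
python3 - <<'E'
from plant import *
import numpy as np
from scipy.optimize import least_squares
s=read_state();print(s['t'],list(s['q'].round(4)),list(s['tool_pos'].round(4)),list(s['orientation'].round(4)),s['force'])
E
```

```text
0.975 [np.float64(-1.3466), np.float64(0.0583), np.float64(0.8483), np.float64(-0.0), np.float64(2.2317), np.float64(-0.1026)] [np.float64(0.1601), np.float64(-0.4721), np.float64(0.7879)] [np.float64(3.0964), np.float64(0.5105), np.float64(0.0003)] [-0.48769632  0.19283025  0.41579477]
```

```bash
cat > mv.py <<'E'
import json,numpy as np
from h import R
def get():
    c=json.load(open('cmd.json'));return np.array(c['p']),R.from_rotvec(c['r'])
def put(p,r): json.dump(dict(p=list(map(float,p)),r=list(map(float,r.as_rotvec()))),open('cmd.json','w'))
def rows(wps,hand,np_=3,na=3):
    """wps: list of (pos,R) world; prints rows as tool shifts, stores last as the commanded pose"""
    p0,r0=get();out=[]
    for p,r in wps:
        d=r0.inv().apply(np.array(p)-p0).round(np_);a=(r0.inv()*r).as_rotvec().round(na)
        out.append(dict(hand=hand,**{k:float(v)+0. for k,v in zip(['x','y','z','ax','ay','az'],[*d,*a])}))
    put(p0+r0.apply(d),r0*R.from_rotvec(a));print(json.dumps(out))
E
python3 - <<'E'
from mv import *
r=R.from_rotvec([-3.09808439e+00,-5.10798394e-01,0]);put(np.array([.193,-.568,.405])+r.apply([0,-.1,-.38]),r)
p,r=get();a0=np.arctan2(p[1],p[0]);r_=np.hypot(p[0],p[1])
for c in(range(1,8),range(8,14)):
    w=[]
    for i in c:
        a=i*np.radians(6.8);w.append((R.from_rotvec([0,0,a]).apply(p),R.from_rotvec([0,0,a])*r))
    rows(w,100,3,2)
E
```

```text
[{"hand": 100, "x": 0.059, "y": -0.004, "z": 0.0, "ax": 0.0, "ay": 0.0, "az": -0.12}, {"hand": 100, "x": 0.118, "y": -0.014, "z": 0.0, "ax": 0.0, "ay": 0.0, "az": -0.24}, {"hand": 100, "x": 0.174, "y": -0.032, "z": 0.0, "ax": 0.0, "ay": 0.0, "az": -0.36}, {"hand": 100, "x": 0.229, "y": -0.056, "z": 0.0, "ax": 0.0, "ay": 0.0, "az": -0.47}, {"hand": 100, "x": 0.28, "y": -0.086, "z": 0.0, "ax": 0.0, "ay": 0.0, "az": -0.59}, {"hand": 100, "x": 0.327, "y": -0.122, "z": 0.0, "ax": 0.0, "ay": 0.0, "az": -0.71}, {"hand": 100, "x": 0.37, "y": -0.163, "z": 0.0, "ax": 0.0, "ay": 0.0, "az": -0.83}]
[{"hand": 100, "x": 0.059, "y": -0.004, "z": 0.0, "ax": 0.0, "ay": 0.0, "az": -0.12}, {"hand": 100, "x": 0.118, "y": -0.015, "z": 0.001, "ax": 0.0, "ay": 0.0, "az": -0.24}, {"hand": 100, "x": 0.174, "y": -0.032, "z": 0.001, "ax": 0.0, "ay": 0.0, "az": -0.36}, {"hand": 100, "x": 0.229, "y": -0.056, "z": 0.001, "ax": 0.0, "ay": 0.0, "az": -0.48}, {"hand": 100, "x": 0.28, "y": -0.087, "z": 0.001, "ax": 0.0, "ay": 0.0, "az": -0.59}, {"hand": 100, "x": 0.327, "y": -0.123, "z": 0.001, "ax": 0.0, "ay": 0.0, "az": -0.71}]
```

Call:
carry_out:
  targets:
    - {"hand":100,"x":0.059,"y":-0.004,"z":0.0,"ax":0.0,"ay":0.0,"az":-0.12}
    - {"hand":100,"x":0.118,"y":-0.014,"z":0.0,"ax":0.0,"ay":0.0,"az":-0.24}
    - {"hand":100,"x":0.174,"y":-0.032,"z":0.0,"ax":0.0,"ay":0.0,"az":-0.36}
    - {"hand":100,"x":0.229,"y":-0.056,"z":0.0,"ax":0.0,"ay":0.0,"az":-0.47}
    - {"hand":100,"x":0.28,"y":-0.086,"z":0.0,"ax":0.0,"ay":0.0,"az":-0.59}
    - {"hand":100,"x":0.327,"y":-0.122,"z":0.0,"ax":0.0,"ay":0.0,"az":-0.71}
    - {"hand":100,"x":0.37,"y":-0.163,"z":0.0,"ax":0.0,"ay":0.0,"az":-0.83}

```text
t: 1.85
tool_pos: [0.46, -0.1989, 0.7838]
orientation: [-2.626, -1.722, 0.001]
force: [1.2, -0.0, 0.1]
opening: 0.0927
gripper_force: 0.0
```

Call:
carry_out:
  targets:
    - {"hand":100,"x":0.059,"y":-0.004,"z":0.0,"ax":0.0,"ay":0.0,"az":-0.12}
    - {"hand":100,"x":0.118,"y":-0.015,"z":0.001,"ax":0.0,"ay":0.0,"az":-0.24}
    - {"hand":100,"x":0.174,"y":-0.032,"z":0.001,"ax":0.0,"ay":0.0,"az":-0.36}
    - {"hand":100,"x":0.229,"y":-0.056,"z":0.001,"ax":0.0,"ay":0.0,"az":-0.48}
    - {"hand":100,"x":0.28,"y":-0.087,"z":0.001,"ax":0.0,"ay":0.0,"az":-0.59}
    - {"hand":100,"x":0.327,"y":-0.123,"z":0.001,"ax":0.0,"ay":0.0,"az":-0.71}

```text
t: 2.6
tool_pos: [0.4776, 0.1505, 0.7828]
orientation: [-1.864, -2.527, 0.002]
force: [0.6, 0.4, 0.1]
opening: 0.0929
gripper_force: 0.0
```

```bash
python3 - <<'E'
from h import *
from plant import read_state
s=read_state();print(s['t'],list(s['q'].round(4)),s['tool_pos'].round(4))
snap('wrist','w1')
cv2.imwrite('pics/w1b.png',cv2.resize(load('w1')['im'],None,fx=1.55,fy=1.55,interpolation=cv2.INTER_CUBIC))
E
```

```text
2.6 [np.float64(0.2028), np.float64(0.0586), np.float64(0.8587), np.float64(0.0), np.float64(2.226), np.float64(-0.097)] [0.4776 0.1505 0.7828]
```

View pics/w1b.png

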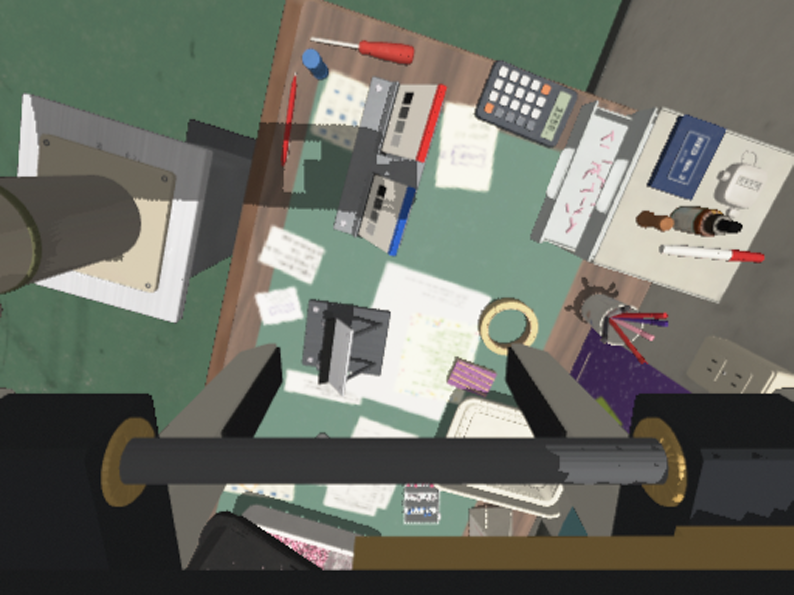

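The wrist view shows the blue band at about (402,222), the red band at (435,122) and the easel plate at (340,355), all in view together. I'll measure them in this one frame.

```bash
python3 - <<'E'
from fit import *
from plant import read_state
z=load('w1');W=cloud(z);im=z['im'].astype(int);g=im.max(-1);ok=z['d']>0
for nm,lo,hi,th in(('blue',(.42,.08,.07),(.50,.23,.13),120),('red',(.42,.235,.07),(.50,.37,.13),120),('plate',(.42,-.18,.083),(.52,.01,.125),100)):
    m=((W>lo)&(W<hi)).all(-1)&ok&(g>th);P=W[m];c,n,s,k=plane(P);P=P[abs((P-c)@n)<.003]
    yaw=np.arctan2(-n[1],-n[0]);l=(P@[-np.sin(yaw),np.cos(yaw),0]);print(nm,c.round(4),'lean',np.degrees(np.arcsin(n[2])).round(1),'yaw',np.degrees(yaw).round(1),s.round(4),k,'lateral',l.min().round(4),l.max().round(4),'ctr',((l.min()+l.max())/2).round(4),P[:,2].min().round(3),P[:,2].max().round(3))
for nm,m in(('blueband',im[...,0]>im[...,2]+60),('redband',(im[...,2]>im[...,0]+60)&(im[...,2]>im[...,1]+60))):
    P=W[m&ok&(W[...,2]>.11)&(W[...,2]<.2)&(W[...,0]<.55)];print(nm,len(P),P.min(0).round(4),P.max(0).round(4),((P.min(0)+P.max(0))/2).round(4))
for nm,lo,hi in(('easelbase',(.34,-.2,.005),(.57,.02,.02)),('rackbase',(.36,.06,.005),(.52,.37,.02))):
    m=((W>lo)&(W<hi)).all(-1)&ok&(g<(85 if nm[0]=='e' else 140))&(im.max(-1)-im.min(-1)<22)
    m=cv2.morphologyEx(m.astype(np.uint8),cv2.MORPH_OPEN,np.ones((3,3)))>0;P=W[m]
    b=cv2.minAreaRect(P[:,:2].astype(np.float32));print(nm,len(P),b)
h=W[(abs(W[...,2])<.02)&(W[...,0]>.35)&(W[...,0]<.6)&ok];print('desk z',np.median(h[:,2]))
E
```

```text
blue [0.4636 0.1549 0.1041] lean 31.0 yaw 0.5 0.0005 533 lateral 0.1017 0.2017 ctr 0.1517 0.07 0.13
red [0.4621 0.292  0.1039] lean 31.1 yaw 0.6 0.0005 662 lateral 0.2374 0.3358 ctr 0.2866 0.07 0.13
plate [ 0.4604 -0.09    0.0992] lean 35.5 yaw 8.0 0.0005 324 lateral -0.2145 -0.0955 ctr -0.155 0.083 0.114
blueband 221 [0.4802 0.1072 0.1295] [0.4921 0.2064 0.14  ] [0.4861 0.1568 0.1348]
redband 312 [0.4776 0.2429 0.1292] [0.4906 0.3423 0.1394] [0.4841 0.2926 0.1343]
easelbase 212 ((0.4720313847064972, -0.0635138526558876), (0.0673421323299408, 0.1257924735546112), 42.853424072265625)
rackbase 1077 ((0.43925413489341736, 0.20089346170425415), (0.1163192167878151, 0.14036825299263), 0.6217467188835144)
desk z 0.00025760898064486337
```

```bash
cat > geo.py <<'E'
from mv import *
from scipy.spatial.transform import Slerp
PHI=np.radians(42)
def frame(yaw,lean): return R.from_euler('ZY',[yaw,lean],degrees=True)
RACK=(np.array([.4325,.1563,.040]),frame(.5,30))
SEAT=(np.array([.4373,-.095,.075]),frame(7.9,35))
C,S=np.cos(PHI),np.sin(PHI)
T=R.from_matrix(np.array([[0,C,-S],[1,0,0],[0,-S,-C]]).T.T if 0 else np.column_stack([[0,C,-S],[1,0,0],[0,-S,-C]]))
def tcp(fr,x=0,y=0,s=.092):
    """tool pose whose grasp point is at (x,y,s) in the tile frame fr"""
    o,r=fr;rt=r*T;return o+r.apply([x,y,s])-rt.apply([0,0,.167]),rt
def path(p1,r1,n):
    p0,r0=get();sl=Slerp([0,1],R.concatenate([r0,r1]));return [(p0+(p1-p0)*k/n,sl(k/n)) for k in range(1,n+1)]
E
python3 - <<'E'
from geo import *
p,r=tcp(RACK,s=.2);print(p,r.as_matrix());p0,r0=get();print(np.degrees((r0.inv()*r).magnitude()),p0)
rows(path(p,r,8),100,3,3)
E
```

```text
[0.59357128 0.26945471 0.32068332] [[-0.34103764  0.86599243 -0.36571907]
 [ 0.74019693  0.0075574  -0.67234767]
 [-0.5794841  -0.5        -0.6435823 ]]
50.226541505272856 [0.4780205  0.14808374 0.78511064]
[{"hand": 100, "x": 0.01, "y": 0.018, "z": 0.058, "ax": 0.075, "ay": -0.08, "az": 0.01}, {"hand": 100, "x": 0.02, "y": 0.036, "z": 0.116, "ax": 0.149, "ay": -0.159, "az": 0.019}, {"hand": 100, "x": 0.031, "y": 0.055, "z": 0.174, "ax": 0.224, "ay": -0.239, "az": 0.029}, {"hand": 100, "x": 0.041, "y": 0.073, "z": 0.232, "ax": 0.298, "ay": -0.319, "az": 0.039}, {"hand": 100, "x": 0.051, "y": 0.091, "z": 0.29, "ax": 0.373, "ay": -0.399, "az": 0.048}, {"hand": 100, "x": 0.061, "y": 0.109, "z": 0.348, "ax": 0.447, "ay": -0.478, "az": 0.058}, {"hand": 100, "x": 0.071, "y": 0.128, "z": 0.407, "ax": 0.522, "ay": -0.558, "az": 0.068}, {"hand": 100, "x": 0.082, "y": 0.146, "z": 0.465, "ax": 0.596, "ay": -0.638, "az": 0.077}]
```

Call:
carry_out:
  targets:
    - {"hand":100,"x":0.01,"y":0.018,"z":0.058,"ax":0.075,"ay":-0.08,"az":0.01}
    - {"hand":100,"x":0.02,"y":0.036,"z":0.116,"ax":0.149,"ay":-0.159,"az":0.019}
    - {"hand":100,"x":0.031,"y":0.055,"z":0.174,"ax":0.224,"ay":-0.239,"az":0.029}
    - {"hand":100,"x":0.041,"y":0.073,"z":0.232,"ax":0.298,"ay":-0.319,"az":0.039}
    - {"hand":100,"x":0.051,"y":0.091,"z":0.29,"ax":0.373,"ay":-0.399,"az":0.048}
    - {"hand":100,"x":0.061,"y":0.109,"z":0.348,"ax":0.447,"ay":-0.478,"az":0.058}
    - {"hand":100,"x":0.071,"y":0.128,"z":0.407,"ax":0.522,"ay":-0.558,"az":0.068}
    - {"hand":100,"x":0.082,"y":0.146,"z":0.465,"ax":0.596,"ay":-0.638,"az":0.077}

```text
t: 3.65
tool_pos: [0.5936, 0.2696, 0.3166]
orientation: [1.704, 2.112, -1.25]
force: [1.3, -0.2, 0.0]
opening: 0.093
gripper_force: 0.0
```

```bash
python3 - <<'E'
from geo import *
from h import *
from plant import read_state
s=read_state();p,r=get();print(s['t'],list(s['q'].round(4)),s['tool_pos'].round(4),s['orientation'].round(4),'err',(s['tool_pos']-p).round(4),(r.inv()*R.from_rotvec(s['orientation'])).as_rotvec().round(4),s['force'].round(2))
# arm cloud near lamp
for n in('scene','top'):
    snap(n,n+'1');z=load(n+'1');W=cloud(z);P=W[(z['d']>0)&(W[...,2]>.3)&(W[...,1]<.5)&(W[...,0]<.8)&(W[...,1]>-.06)]
    for x in np.arange(.1,.7,.05):
        q=P[(P[:,0]>x)&(P[:,0]<x+.05)]
        if len(q)>5:print(n,x.round(2),len(q),'y',np.percentile(q[:,1],[1,99]).round(3),'z',np.percentile(q[:,2],[1,99]).round(3))
E
```

```text
3.65 [np.float64(0.475), np.float64(0.7054), np.float64(1.0461), np.float64(-0.5277), np.float64(2.1051), np.float64(0.1605)] [0.5936 0.2696 0.3166] [ 1.7038  2.1119 -1.2505] err [-0.     -0.0003 -0.0037] [ 0.0028 -0.004   0.0013] [ 1.26 -0.19  0.  ]
scene 0.1 5923 y [0.222 0.306] z [0.455 0.596]
scene 0.15 2104 y [0.225 0.317] z [0.511 0.597]
scene 0.2 2567 y [0.228 0.263] z [0.521 0.592]
scene 0.25 3866 y [-0.037  0.284] z [0.462 0.592]
scene 0.3 3705 y [0.241 0.309] z [0.477 0.589]
scene 0.35 3264 y [0.246 0.331] z [0.459 0.578]
scene 0.4 3082 y [0.283 0.371] z [0.426 0.557]
scene 0.45 3483 y [0.192 0.399] z [0.303 0.538]
scene 0.5 3217 y [0.21  0.425] z [0.302 0.542]
scene 0.55 5002 y [0.242 0.45 ] z [0.304 0.533]
scene 0.6 4752 y [0.315 0.475] z [0.332 0.523]
scene 0.65 1501 y [0.338 0.479] z [0.372 0.517]
top 0.15 3449 y [0.071 0.312] z [0.586 0.654]
top 0.2 4279 y [0.08  0.268] z [0.556 0.654]
top 0.25 3610 y [-0.055  0.268] z [0.477 0.643]
top 0.3 2846 y [-0.057  0.294] z [0.482 0.603]
top 0.35 2115 y [0.17  0.316] z [0.501 0.581]
top 0.4 1702 y [0.197 0.363] z [0.466 0.559]
top 0.45 1697 y [0.189 0.393] z [0.302 0.534]
top 0.5 1703 y [0.189 0.419] z [0.301 0.527]
top 0.55 2091 y [0.232 0.444] z [0.306 0.519]
top 0.6 2129 y [0.242 0.467] z [0.311 0.508]
top 0.65 1062 y [0.308 0.467] z [0.372 0.497]
```

View pics/scene1.png

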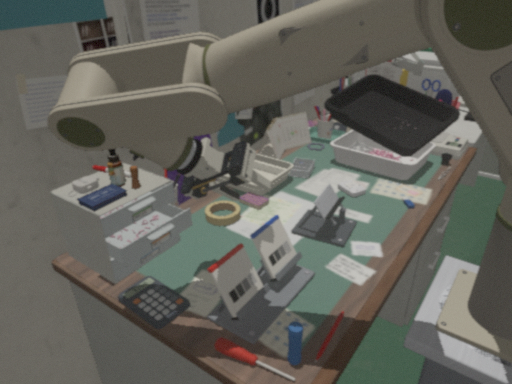

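The scene view shows the gripper above and behind the blue tile at about (220,180), clear of everything. The forearm is roughly 12 cm wide. I'll fit the kinematics so I can predict clearance to the lamp at the easel.

```bash
cat > kin.py <<'E'
import numpy as np
from h import R
from scipy.optimize import least_squares
D=[([-1.32937656,.131108181,1.48915762,0,1.52301363,-.0853911],[.19259179,-.56803584,.40378563]),
([-1.3466,.0583,.8483,0,2.2317,-.1026],[.1601,-.4721,.7879]),
([.2028,.0586,.8587,0,2.226,-.097],[.4776,.1505,.7828]),
([.475,.7054,1.0461,-.5277,2.1051,.1605],[.5936,.2696,.3166])]
def ori(q,sg=(1,1)):
    return R.from_euler('ZYZYZ',[q[0],q[1]+q[2],sg[0]*q[3],q[4],sg[1]*q[5]])
def pts(q,k,sg=(1,1)):
    a,b,h,L1,e,L2,w,d=k
    z=R.from_rotvec([0,0,q[0]]);r2=z*R.from_euler('y',q[1]);r3=z*R.from_euler('y',q[1]+q[2]);r4=r3*R.from_euler('z',sg[0]*q[3]);r5=r4*R.from_euler('y',q[4])
    s=z.apply([a,b,h]);el=s+r2.apply([0,0,L1]);wr=el+r3.apply([e,0,L2])+r4.apply([0,w,0]);return s,el,wr,wr+r5.apply([0,0,d])
E
python3 - <<'E'
from kin import *
from plant import read_state
s=read_state();print(s['t'],s['tool_pos'].round(4),s['q'].round(4),s['force'].round(2))
D.append((s['q'],s['tool_pos']))
o=R.from_rotvec(s['orientation'])
for sg in[(1,1),(1,-1),(-1,1),(-1,-1)]:
    A=(ori(s['q'],sg).inv()*o);print(sg,A.as_rotvec().round(3),(ori(D[0][0],sg).inv()*R.from_rotvec([-3.09808439e+00,-5.10798394e-01,2e-4])).as_rotvec().round(3))
for sg in(1,1),(-1,1):
    for fixw in(0,1):
        for seed in range(3):
            def f(k): return np.r_[np.concatenate([pts(q,k,sg)[3]-p for q,p in D]),1e-3*(k-[0,0,.3,.4,0,.4,0,.1]),(k[6 if fixw else 1])*1]
            r=least_squares(f,[0,.05,.3,.4,0,.4,0,.1])
        print(sg,fixw,r.x.round(4),np.abs(r.fun[:15]).max().round(5))
E
```

```text
3.75 [0.5912 0.2693 0.3007] [ 0.4759  0.7241  1.0542 -0.5253  2.1031  0.1599] [-1.36  0.06 -2.88]Traceback (most recent call last):
  File "<stdin>", line 7, in <module>
  File "kin.py", line 9, in ori
    return R.from_euler('ZYZYZ',[q[0],q[1]+q[2],sg[0]*q[3],q[4],sg[1]*q[5]])
           ~~~~~~~~~~~~^^^^^^^^^^^^^^^^^^^^^^^^^^^^^^^^^^^^^^^^^^^^^^^^^^^^^
  File "scipy/spatial/transform/_rotation.pyx", line 1413, in scipy.spatial.transform._rotation.Rotation.from_euler
ValueError: Expected axis specification to be a non-empty string of upto 3 characters, got ZYZYZ
```

Call:
carry_out:
  targets:
    - {"hand":100,"x":0,"y":0,"z":0,"ax":0,"ay":0,"az":0}
    - {"hand":100,"x":0,"y":0,"z":0,"ax":0,"ay":0,"az":0}
    - {"hand":100,"x":0,"y":0,"z":0,"ax":0,"ay":0,"az":0}

```text
t: 4.12
tool_pos: [0.5938, 0.2693, 0.325]
orientation: [1.71, 2.114, -1.232]
force: [0.7, -0.6, 0.1]
opening: 0.0929
gripper_force: 0.0
```

```bash
sed -i "s/return R.from_euler('ZYZYZ'.*/return R.from_euler('ZYZ',[q[0],q[1]+q[2],sg[0]*q[3]])*R.from_euler('YZ',[q[4],sg[1]*q[5]])/" kin.py; python3 - <<'E'
from kin import *
from geo import get
from plant import read_state
s=read_state();p,r=get();o=R.from_rotvec(s['orientation']);print(s['t'],s['tool_pos'].round(4),s['q'].round(4),s['dq'].round(3),'err',(s['tool_pos']-p).round(4),(r.inv()*o).as_rotvec().round(4),s['force'].round(2))
D.append((s['q'],s['tool_pos']))
for sg in[(1,1),(1,-1),(-1,1),(-1,-1)]:
    A=(ori(s['q'],sg).inv()*o);print(sg,A.as_rotvec().round(3),(ori(D[0][0],sg).inv()*R.from_rotvec([-3.09808439e+00,-5.10798394e-01,2e-4])).as_rotvec().round(3))
for sg in(1,1),(-1,1):
    for fixw in(0,1):
        def f(k): return np.r_[np.concatenate([pts(q,k,sg)[3]-p for q,p in D]),1e-3*(k-[0,0,.3,.4,0,.4,0,.1]),(k[6 if fixw else 1])*1]
        r=least_squares(f,[0,.05,.3,.4,0,.4,0,.1])
        print(sg,fixw,r.x.round(4),np.abs(r.fun[:15]).max().round(5))
E
```

```text
4.125 [0.5938 0.2693 0.325 ] [ 0.474   0.6925  1.0457 -0.5261  2.105   0.159 ] [ 0.003  0.019  0.011  0.001 -0.001  0.002] err [ 0.0002 -0.0006  0.0048] [-0.0074  0.003   0.0054] [ 0.65 -0.63  0.05]
(1, 1) [-0.    -0.     1.571] [-0.     0.     1.571]
(1, -1) [-0.    -0.     1.889] [-0.   0.   1.4]
(-1, 1) [ 0.632 -0.873  1.976] [-0.     0.     1.571]
(-1, -1) [ 0.811 -0.811  2.258] [-0.   0.   1.4]
(1, 1) 0 [0.0239 0.0061 0.3288 0.3405 0.0462 0.5372 0.0437 0.1768] 0.01309
(1, 1) 1 [-1.000e-04  5.120e-02  3.181e-01  3.691e-01  6.160e-02  5.535e-01
 -0.000e+00  1.913e-01] 5e-05
(-1, 1) 0 [ 4.140e-02 -5.000e-04  3.741e-01 -1.004e-01  1.670e-02  5.709e-01
  5.170e-02 -1.751e-01] 0.0011
(-1, 1) 1 [ 0.0652  0.0438  0.3842 -0.1231  0.0016  0.5541  0.0067 -0.1849] 0.01425
```

```bash
cat >> kin.py <<'E'
K=np.array([0,.0512,.3181,.3691,.0616,.5535,0,.1913])
LO=np.array([-2.96,-.89,.02,-1.34,0,-2.66]);HI=np.array([2.96,2.26,2.5,4.48,2.73,2.66])
def fk(q): return pts(q,K)[3],ori(q)*R.from_rotvec([0,0,np.pi/2])
def ik(p,r,q0):
    f=lambda q:np.r_[(fk(q)[0]-p)*5,(r.inv()*fk(q)[1]).as_rotvec()]
    s=least_squares(f,np.clip(q0,LO+.01,HI-.01),bounds=(LO,HI));return s.x,np.abs(s.fun).max()
E
python3 - <<'E'
from kin import *
import geo
q=np.array([.474,.6925,1.0457,-.5261,2.105,.159]);print('now',[x.round(3) for x in pts(q,K)[:3]])
lamp=[np.array([.275+.47*t,-.02-.0*t,.49]) for t in[0]]
def show(tag,p,r,q):
    q,e=ik(p,r,q);s,el,wr,t=pts(q,K);fs=wr-ori([q[0],q[1],q[2],0,0,0]).apply([0,0,K[5]])
    l=[(fs+(wr-fs)*u) for u in(.1,.25,.4,.55)]
    print(tag,q.round(2),'err',round(e,4),'el',el.round(3),'wr',wr.round(3),'fore',[x.round(3).tolist() for x in l]);return q
for phi in(0,25,42):
    P=np.radians(phi);C,S=np.cos(P),np.sin(P);geo.T=R.from_matrix(np.column_stack([[0,C,-S],[1,0,0],[0,-S,-C]]))
    show(('rack',phi),*geo.tcp(geo.RACK),q);
    for s_ in(.092,.16):show(('seat',phi,s_),*geo.tcp(geo.SEAT,s=s_),q)
E
```

```text
now [array([-0.023,  0.046,  0.318]), array([0.186, 0.153, 0.602]), array([0.663, 0.398, 0.449])]
('rack', 0) [0.16 0.46 1.41 0.08 1.79 0.15] err 0.0 el [0.152 0.077 0.649] wr [0.658 0.158 0.43 ] fore [[0.187, 0.082, 0.574], [0.265, 0.095, 0.55], [0.344, 0.108, 0.526], [0.422, 0.12, 0.502]]
('seat', 0, 0.092) [-0.16  0.49  1.34 -0.18  1.9  -0.3 ] err 0.0 el [0.18  0.023 0.644] wr [ 0.693 -0.06   0.444] fore [[0.217, 0.017, 0.57], [0.297, 0.004, 0.549], [0.376, -0.009, 0.528], [0.455, -0.021, 0.507]]
('seat', 0, 0.16) [-0.14  0.55  1.16 -0.18  2.02 -0.31] err 0.0 el [0.197 0.023 0.634] wr [ 0.732 -0.054  0.5  ] fore [[0.243, 0.017, 0.565], [0.325, 0.005, 0.554], [0.406, -0.007, 0.543], [0.487, -0.019, 0.532]]
('rack', 25) [ 0.38  0.57  1.31 -0.24  1.88  0.25] err 0.0 el [0.167 0.122 0.628] wr [0.64  0.31  0.401] fore [[0.199, 0.134, 0.553], [0.272, 0.163, 0.527], [0.346, 0.193, 0.502], [0.419, 0.222, 0.477]]
('seat', 25, 0.092) [ 0.06  0.43  1.47 -0.5   1.79 -0.19] err 0.0 el [0.15  0.06  0.654] wr [0.653 0.088 0.416] fore [[0.183, 0.062, 0.578], [0.261, 0.066, 0.551], [0.34, 0.07, 0.
[... 155 characters left out ...]
.064, 0.575], [0.287, 0.069, 0.558], [0.368, 0.074, 0.541], [0.449, 0.078, 0.524]]
('rack', 42) [ 0.51  0.68  1.26 -0.46  1.95  0.29] err 0.0 el [0.177 0.157 0.606] wr [0.61  0.398 0.35 ] fore [[0.203, 0.172, 0.529], [0.271, 0.209, 0.499], [0.339, 0.247, 0.469], [0.406, 0.285, 0.439]]
('seat', 42, 0.092) [ 0.19  0.42  1.58 -0.71  1.74 -0.08] err 0.0 el [0.139 0.079 0.655] wr [0.608 0.171 0.368] fore [[0.163, 0.084, 0.576], [0.237, 0.098, 0.541], [0.311, 0.113, 0.507], [0.386, 0.127, 0.472]]
('seat', 42, 0.16) [ 0.19  0.45  1.43 -0.73  1.83 -0.17] err 0.0 el [0.147 0.08  0.651] wr [0.647 0.176 0.424] fore [[0.18, 0.087, 0.575], [0.258, 0.102, 0.55], [0.336, 0.117, 0.525], [0.413, 0.131, 0.5]]
```

```bash
cat >> geo.py <<'E'
def ease(p1,r1,fr):
    p0,r0=get();sl=Slerp([0,1],R.concatenate([r0,r1]));return [(p0+(p1-p0)*k,sl(k)) for k in fr]
E
python3 - <<'E'
from geo import *
rows(ease(*tcp(RACK,s=.092),[.06,.2,.4,.6,.78,.9,.97,1]),100)
E
```

```text
[{"hand": 100, "x": 0.004, "y": 0.0, "z": 0.005, "ax": 0.0, "ay": 0.0, "az": 0.0}, {"hand": 100, "x": 0.014, "y": 0.0, "z": 0.016, "ax": 0.0, "ay": 0.0, "az": 0.0}, {"hand": 100, "x": 0.029, "y": 0.0, "z": 0.032, "ax": 0.0, "ay": 0.0, "az": 0.0}, {"hand": 100, "x": 0.043, "y": 0.0, "z": 0.048, "ax": 0.0, "ay": 0.0, "az": 0.0}, {"hand": 100, "x": 0.056, "y": 0.0, "z": 0.063, "ax": 0.0, "ay": 0.0, "az": 0.0}, {"hand": 100, "x": 0.065, "y": 0.0, "z": 0.072, "ax": 0.0, "ay": 0.0, "az": 0.0}, {"hand": 100, "x": 0.07, "y": 0.0, "z": 0.078, "ax": 0.001, "ay": 0.0, "az": 0.0}, {"hand": 100, "x": 0.072, "y": 0.0, "z": 0.08, "ax": 0.001, "ay": 0.0, "az": 0.0}]
```

Call:
carry_out:
  targets:
    - {"hand":100,"x":0.004,"y":0.0,"z":0.005,"ax":0.0,"ay":0.0,"az":0.0}
    - {"hand":100,"x":0.014,"y":0.0,"z":0.016,"ax":0.0,"ay":0.0,"az":0.0}
    - {"hand":100,"x":0.029,"y":0.0,"z":0.032,"ax":0.0,"ay":0.0,"az":0.0}
    - {"hand":100,"x":0.043,"y":0.0,"z":0.048,"ax":0.0,"ay":0.0,"az":0.0}
    - {"hand":100,"x":0.056,"y":0.0,"z":0.063,"ax":0.0,"ay":0.0,"az":0.0}
    - {"hand":100,"x":0.065,"y":0.0,"z":0.072,"ax":0.0,"ay":0.0,"az":0.0}
    - {"hand":100,"x":0.07,"y":0.0,"z":0.078,"ax":0.001,"ay":0.0,"az":0.0}
    - {"hand":100,"x":0.072,"y":0.0,"z":0.08,"ax":0.001,"ay":0.0,"az":0.0}

```text
t: 5.12
tool_pos: [0.5395, 0.2688, 0.2254]
orientation: [1.705, 2.114, -1.247]
force: [0.0, -0.9, 0.7]
opening: 0.0931
gripper_force: 0.0
```

Call:
carry_out:
  targets:
    - {"hand":100,"x":0,"y":0,"z":0,"ax":0,"ay":0,"az":0}
    - {"hand":100,"x":0,"y":0,"z":0,"ax":0,"ay":0,"az":0}
    - {"hand":100,"x":0,"y":0,"z":0,"ax":0,"ay":0,"az":0}
    - {"hand":100,"x":0,"y":0,"z":0,"ax":0,"ay":0,"az":0}

```text
t: 5.62
tool_pos: [0.5396, 0.2688, 0.2257]
orientation: [1.706, 2.114, -1.247]
force: [-0.5, -0.2, 0.7]
opening: 0.0929
gripper_force: 0.0
```

```bash
cat > st.py <<'E'
from geo import *
from plant import read_state
def st(fr=RACK):
    s=read_state();p,r=get();o=R.from_rotvec(s['orientation']);g=s['tool_pos']+o.apply([0,0,.167])
    print(s['t'],'err',(s['tool_pos']-p).round(4),(r.inv()*o).as_rotvec().round(4),'F',s['force'].round(2),'Ftile',fr[1].inv().apply(s['force']).round(2),'grasp in frame',fr[1].inv().apply(g-fr[0]).round(4),'open',s['opening'].round(4),s['gripper_force'],'dq',abs(s['dq']).max().round(3));return s
E
python3 - <<'E'
from st import *
from h import *
st();snap('wrist','w2');st();snap('scene','s2');
a=load('w2')['im'];b=load('s2')['im'][170:340,150:360]
b=cv2.resize(b,(474,384));cv2.imwrite('pics/c2.png',np.hstack([cv2.resize(a,(512,384))[:, 180:506],b]))
E
```

```text
Traceback (most recent call last):
  File "st.py", line 5, in st
    print(s['t'],'err',(s['tool_pos']-p).round(4),(r.inv()*o).as_rotvec().round(4),'F',s['force'].round(2),'Ftile',fr[1].inv().apply(s['force']).round(2),'grasp in frame',fr[1].inv().apply(g-fr[0]).round(4),'open',s['opening'].round(4),s['gripper_force'],'dq',abs(s['dq']).max().round(3));return s
                                                                                                                                                                                                                      ^^^^^^^^^^^^^^^^^^
AttributeError: 'float' object has no attribute 'round'
```

```bash
sed -i "s/s\['opening'\].round(4)/round(s['opening'],4)/" st.py; python3 - <<'E'
from st import *
from h import *
st();snap('wrist','w2');st();snap('scene','s2');
a=load('w2')['im'];b=load('s2')['im'][170:340,150:360]
b=cv2.resize(b,(474,384));cv2.imwrite('pics/c2.png',np.hstack([cv2.resize(a,(512,384))[:, 180:506],b]))
E
```

```text
5.625 err [-0.0002 -0.0005 -0.0014] [ 0.0001 -0.0012  0.001 ] F [-0.51 -0.25  0.68] Ftile [-0.78 -0.24  0.34] grasp in frame [ 0.0007 -0.0003  0.091 ] open 0.0929 0.0 dq 0.004
5.675 err [-0.0002 -0.0006 -0.0014] [ 0.0001 -0.0013  0.001 ] F [ 0.61 -0.02 -0.67] Ftile [ 0.87 -0.02 -0.28] grasp in frame [ 0.0007 -0.0004  0.0909] open 0.0926 0.0 dq 0.003
```

View pics/c2.png

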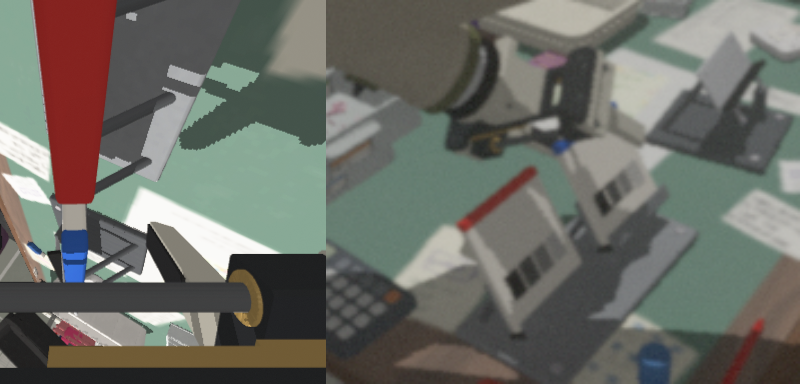

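The left half (wrist view) shows the blue band at about (75,255), centred between the fingers with the red tile's edge nearer the camera. The right half (scene view) shows the gripper straddling the blue tile and clear of the red one. Closing gently.

Call:
carry_out:
  newtons: 8
  targets:
    - {"hand":20,"x":0,"y":0,"z":0,"ax":0,"ay":0,"az":0}
    - {"hand":20,"x":0,"y":0,"z":0,"ax":0,"ay":0,"az":0}
    - {"hand":20,"x":0,"y":0,"z":0,"ax":0,"ay":0,"az":0}
    - {"hand":20,"x":0,"y":0,"z":0,"ax":0,"ay":0,"az":0}
    - {"hand":5,"x":0,"y":0,"z":0,"ax":0,"ay":0,"az":0}
    - {"hand":5,"x":0,"y":0,"z":0,"ax":0,"ay":0,"az":0}
    - {"hand":5,"x":0,"y":0,"z":0,"ax":0,"ay":0,"az":0}

```text
t: 6.6
tool_pos: [0.5395, 0.2688, 0.2255]
orientation: [1.705, 2.114, -1.247]
force: [0.9, 0.1, 0.6]
opening: 0.0276
gripper_force: 0.0
```

```bash
python3 - <<'E'
from st import *
st()
E
```

```text
6.6 err [-0.0003 -0.0005 -0.0015] [ 0.0004 -0.0015  0.0008] F [0.88 0.09 0.64] Ftile [0.44 0.08 1.  ] grasp in frame [ 0.0006 -0.0004  0.0908] open 0.0276 0.0 dq 0.002
```

Call:
carry_out:
  newtons: 8
  targets:
    - {"hand":5,"x":0,"y":0,"z":0,"ax":0,"ay":0,"az":0}
    - {"hand":5,"x":0,"y":0,"z":0,"ax":0,"ay":0,"az":0}
    - {"hand":5,"x":0,"y":0,"z":0,"ax":0,"ay":0,"az":0}
    - {"hand":5,"x":0,"y":0,"z":0,"ax":0,"ay":0,"az":0}

```text
t: 7.1
tool_pos: [0.5394, 0.2688, 0.2255]
orientation: [1.705, 2.114, -1.248]
force: [-1.4, 0.6, 0.7]
opening: 0.0099
gripper_force: 8.0
```

```bash
python3 - <<'E'
from st import *
st()
E
```

```text
7.1 err [-0.0005 -0.0006 -0.0015] [ 0.001  -0.0015  0.0006] F [-1.43  0.59  0.68] Ftile [-1.57  0.6  -0.12] grasp in frame [ 0.0004 -0.0004  0.0907] open 0.0099 7.985954135656357 dq 0.002
```

```bash
python3 - <<'E'
from geo import *
w=[tcp(RACK)]*2+[tcp(RACK,x=x,s=.092+d) for x,d in((-.001,.004),(-.002,.014),(-.002,.032),(-.002,.056),(-.002,.08),(-.002,.1))]
rows(w,5)
rows([tcp(RACK,x=-.002,s=.092+d) for d in(.116,.126,.13,.13)],5)
E
```

```text
[{"hand": 5, "x": 0.0, "y": 0.0, "z": 0.0, "ax": 0.0, "ay": 0.0, "az": 0.0}, {"hand": 5, "x": 0.0, "y": 0.0, "z": 0.0, "ax": 0.0, "ay": 0.0, "az": 0.0}, {"hand": 5, "x": -0.003, "y": -0.001, "z": -0.003, "ax": 0.0, "ay": 0.0, "az": 0.0}, {"hand": 5, "x": -0.01, "y": -0.002, "z": -0.01, "ax": 0.0, "ay": 0.0, "az": 0.0}, {"hand": 5, "x": -0.022, "y": -0.002, "z": -0.023, "ax": 0.0, "ay": 0.0, "az": 0.0}, {"hand": 5, "x": -0.038, "y": -0.002, "z": -0.041, "ax": 0.0, "ay": 0.0, "az": 0.0}, {"hand": 5, "x": -0.054, "y": -0.002, "z": -0.059, "ax": 0.0, "ay": 0.0, "az": 0.0}, {"hand": 5, "x": -0.067, "y": -0.002, "z": -0.074, "ax": 0.0, "ay": 0.0, "az": 0.0}]
[{"hand": 5, "x": -0.011, "y": 0.0, "z": -0.012, "ax": 0.0, "ay": 0.0, "az": 0.0}, {"hand": 5, "x": -0.018, "y": 0.0, "z": -0.019, "ax": 0.0, "ay": 0.0, "az": 0.0}, {"hand": 5, "x": -0.02, "y": 0.0, "z": -0.022, "ax": 0.0, "ay": 0.0, "az": 0.0}, {"hand": 5, "x": -0.02, "y": 0.0, "z": -0.022, "ax": 0.0, "ay": 0.0, "az": 0.0}]
```

Call:
carry_out:
  newtons: 26
  targets:
    - {"hand":5,"x":0.0,"y":0.0,"z":0.0,"ax":0.0,"ay":0.0,"az":0.0}
    - {"hand":5,"x":0.0,"y":0.0,"z":0.0,"ax":0.0,"ay":0.0,"az":0.0}
    - {"hand":5,"x":-0.003,"y":-0.001,"z":-0.003,"ax":0.0,"ay":0.0,"az":0.0}
    - {"hand":5,"x":-0.01,"y":-0.002,"z":-0.01,"ax":0.0,"ay":0.0,"az":0.0}
    - {"hand":5,"x":-0.022,"y":-0.002,"z":-0.023,"ax":0.0,"ay":0.0,"az":0.0}
    - {"hand":5,"x":-0.038,"y":-0.002,"z":-0.041,"ax":0.0,"ay":0.0,"az":0.0}
    - {"hand":5,"x":-0.054,"y":-0.002,"z":-0.059,"ax":0.0,"ay":0.0,"az":0.0}
    - {"hand":5,"x":-0.067,"y":-0.002,"z":-0.074,"ax":0.0,"ay":0.0,"az":0.0}

```text
t: 8.1
tool_pos: [0.5889, 0.269, 0.3154]
orientation: [1.707, 2.114, -1.244]
force: [-0.1, -0.1, -2.6]
opening: 0.01
gripper_force: 26.0
```

Call:
carry_out:
  targets:
    - {"hand":5,"x":-0.011,"y":0.0,"z":-0.012,"ax":0.0,"ay":0.0,"az":0.0}
    - {"hand":5,"x":-0.018,"y":0.0,"z":-0.019,"ax":0.0,"ay":0.0,"az":0.0}
    - {"hand":5,"x":-0.02,"y":0.0,"z":-0.022,"ax":0.0,"ay":0.0,"az":0.0}
    - {"hand":5,"x":-0.02,"y":0.0,"z":-0.022,"ax":0.0,"ay":0.0,"az":0.0}

```text
t: 8.6
tool_pos: [0.6026, 0.2692, 0.3386]
orientation: [1.705, 2.114, -1.247]
force: [0.3, -0.4, -2.6]
opening: 0.0103
gripper_force: 26.0
```

```bash
python3 - <<'E'
from st import *
from kin import *
st()
q=read_state()['q'];print(q.round(3))
# plan: over to seat, high
w=tcp(SEAT,x=-.03,s=.092+.10);p0,r0=get();print(w[0],p0,np.degrees((r0.inv()*w[1]).magnitude()),np.linalg.norm(w[0]-p0))
fr=np.array([.03,.1,.2,.32,.44,.56,.68,.8,.9,.97,1,1])
W=ease(*w,fr)
for p,r in W: q,e=ik(p,r,q);print(q.round(2),round(e,4))
rows(W[:6],5);rows(W[6:],5)
E
```

```text
8.6 err [-0.0003 -0.0003 -0.0017] [ 0.0005 -0.0014  0.0007] F [ 0.34 -0.35 -2.56] Ftile [ 1.57 -0.35 -2.05] grasp in frame [-0.0013 -0.0006  0.2202] open 0.0103 25.994214713573456 dq 0.018
[ 0.469  0.709  1.    -0.542  2.137  0.129]
[0.5771897  0.03722679 0.3511455 ] [0.60293677 0.26952585 0.34022581] 8.912159354292227 0.23397650678427862
[ 0.46  0.7   1.01 -0.55  2.13  0.12] 0.0
[ 0.44  0.67  1.05 -0.56  2.11  0.1 ] 0.0
[ 0.42  0.63  1.11 -0.58  2.09  0.06] 0.0
[ 0.39  0.59  1.17 -0.6   2.06  0.02] 0.0
[ 0.36  0.55  1.22 -0.63  2.02 -0.02] 0.0
[ 0.32  0.51  1.27 -0.65  1.99 -0.06] 0.0
[ 0.29  0.47  1.32 -0.68  1.96 -0.1 ] 0.0
[ 0.25  0.44  1.36 -0.7   1.93 -0.14] 0.0
[ 0.22  0.41  1.4  -0.72  1.9  -0.18] 0.0
[ 0.2   0.39  1.42 -0.74  1.89 -0.2 ] 0.0
[ 0.19  0.39  1.43 -0.74  1.88 -0.21] 0.0
[ 0.19  0.39  1.43 -0.74  1.88 -0.21] 0.0
[{"hand": 5, "x": -0.005, "y": -0.001, "z": 0.005, "ax": 0.0, "ay": -0.002, "az": -0.004}, {"hand": 5, "x": -0.017, "y": -0.003, "z": 0.016, "ax": -0.001, "ay": -0.007, "az": -0.014}, {"hand": 5, "x": -0.034, "y": -0.006, "z": 0.032, "ax": -0.002, "ay": -
[... 151 characters left out ...]
, "z": 0.07, "ax": -0.004, "ay": -0.03, "az": -0.061}, {"hand": 5, "x": -0.095, "y": -0.017, "z": 0.089, "ax": -0.005, "ay": -0.039, "az": -0.078}]
[{"hand": 5, "x": -0.019, "y": -0.005, "z": 0.02, "ax": -0.001, "ay": -0.008, "az": -0.017}, {"hand": 5, "x": -0.038, "y": -0.01, "z": 0.039, "ax": -0.002, "ay": -0.016, "az": -0.033}, {"hand": 5, "x": -0.054, "y": -0.014, "z": 0.056, "ax": -0.003, "ay": -0.023, "az": -0.047}, {"hand": 5, "x": -0.066, "y": -0.017, "z": 0.067, "ax": -0.003, "ay": -0.028, "az": -0.057}, {"hand": 5, "x": -0.07, "y": -0.018, "z": 0.072, "ax": -0.004, "ay": -0.03, "az": -0.061}, {"hand": 5, "x": -0.07, "y": -0.018, "z": 0.072, "ax": -0.004, "ay": -0.03, "az": -0.061}]
```

Call:
carry_out:
  targets:
    - {"hand":5,"x":-0.005,"y":-0.001,"z":0.005,"ax":0.0,"ay":-0.002,"az":-0.004}
    - {"hand":5,"x":-0.017,"y":-0.003,"z":0.016,"ax":-0.001,"ay":-0.007,"az":-0.014}
    - {"hand":5,"x":-0.034,"y":-0.006,"z":0.032,"ax":-0.002,"ay":-0.014,"az":-0.028}
    - {"hand":5,"x":-0.054,"y":-0.009,"z":0.051,"ax":-0.003,"ay":-0.022,"az":-0.045}
    - {"hand":5,"x":-0.075,"y":-0.013,"z":0.07,"ax":-0.004,"ay":-0.03,"az":-0.061}
    - {"hand":5,"x":-0.095,"y":-0.017,"z":0.089,"ax":-0.005,"ay":-0.039,"az":-0.078}

```text
t: 9.35
tool_pos: [0.5871, 0.1376, 0.3448]
orientation: [1.596, 2.18, -1.285]
force: [-0.4, 0.9, -2.2]
opening: 0.0102
gripper_force: 26.0
```

Call:
carry_out:
  targets:
    - {"hand":5,"x":-0.019,"y":-0.005,"z":0.02,"ax":-0.001,"ay":-0.008,"az":-0.017}
    - {"hand":5,"x":-0.038,"y":-0.01,"z":0.039,"ax":-0.002,"ay":-0.016,"az":-0.033}
    - {"hand":5,"x":-0.054,"y":-0.014,"z":0.056,"ax":-0.003,"ay":-0.023,"az":-0.047}
    - {"hand":5,"x":-0.066,"y":-0.017,"z":0.067,"ax":-0.003,"ay":-0.028,"az":-0.057}
    - {"hand":5,"x":-0.07,"y":-0.018,"z":0.072,"ax":-0.004,"ay":-0.03,"az":-0.061}
    - {"hand":5,"x":-0.07,"y":-0.018,"z":0.072,"ax":-0.004,"ay":-0.03,"az":-0.061}
    - {"hand":5,"x":-0.07,"y":-0.018,"z":0.072,"ax":-0.004,"ay":-0.03,"az":-0.061}
    - {"hand":5,"x":-0.07,"y":-0.018,"z":0.072,"ax":-0.004,"ay":-0.03,"az":-0.061}

```text
t: 10.35
tool_pos: [0.5773, 0.0382, 0.3496]
orientation: [1.51, 2.228, -1.31]
force: [0.3, 0.4, -3.2]
opening: 0.01
gripper_force: 26.0
```

```bash
python3 - <<'E'
from st import *
from fit import *
s=st(SEAT)
fr=SEAT[1];o=R.from_rotvec(s['orientation']);g=s['tool_pos']+o.apply([0,0,.167]);TR=o*T.inv();print('expected tile lean/yaw',TR.as_euler('ZYX',degrees=True).round(2),'o',(g-TR.apply([0,0,.092])).round(4))
for n in('scene','top'):
    snap(n,n+'3');z=load(n+'3');W=cloud(z);g_=z['im'].max(-1)
    L=TR.inv().apply((W.reshape(-1,3)-(g-TR.apply([0,0,.092])))).reshape(W.shape)
    m=(abs(L[...,0]+.005)<.015)&(abs(L[...,1])<.065)&(L[...,2]>-.01)&(L[...,2]<.06)&(z['d']>0)&(g_>(100))
    P=L[m];print(n,len(P));
    if len(P)>60:
        c,nn,sd,k=plane(P);print('tile in hand frame: c',c.round(4),'n',nn.round(4),'sd',sd.round(4),k,'y',np.percentile(P[:,1],[1,99]).round(4),'z min',np.percentile(P[:,2],1).round(4))
a=load('scene3')['im'][150:320,230:400];cv2.imwrite('pics/c3.png',cv2.resize(a,(600,600),interpolation=cv2.INTER_CUBIC))
E
```

```text
10.35 err [-0.0003  0.0003 -0.0013] [ 0.0002 -0.0017  0.0002] F [ 0.29  0.39 -3.23] Ftile [ 2.14  0.34 -2.45] grasp in frame [-0.0289  0.0007  0.191 ] open 0.01 25.9947869181633 dq 0.002
expected tile lean/yaw [ 7.89 34.98 -0.1 ] o [ 0.47   -0.0899  0.1727]
scene 416
tile in hand frame: c [-0.0035  0.0049  0.0308] n [-1.0e+00 -9.0e-04 -3.6e-03] sd 0.0008 340 y [-0.0466  0.0545] z min 0.004
top 339
tile in hand frame: c [-0.0052 -0.0068  0.0283] n [-1.     -0.0013 -0.0035] sd 0.0009 301 y [-0.0483  0.05  ] z min 0.0007
```

View pics/c3.png

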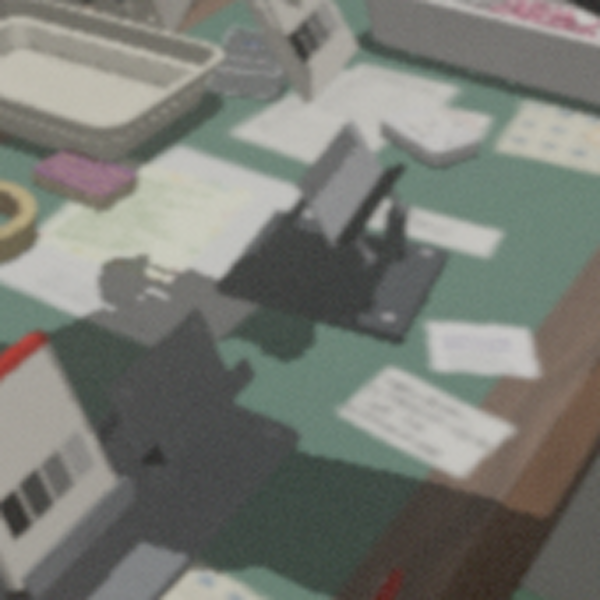

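The crop shows the tile held at about (305,45), above and to the upper left of the easel plate at (345,185), with the patches facing outward. The depth fit shows it aligned in the hand, tilted about 0.2° with the foot where expected. Now approaching above the ledge.

```bash
python3 - <<'E'
from geo import *
Y=-.0013
w=[tcp(SEAT,x=x,y=Y*k,s=.092+d) for x,d,k in((-.028,.097,.1),(-.022,.088,.4),(-.015,.076,.7),(-.009,.063,1),(-.006,.05,1),(-.006,.037,1),(-.006,.024,1),(-.006,.016,1))]
rows(w,5)
rows([tcp(SEAT,x=-.006,y=Y,s=.092+d) for d in(.011,.009,.008,.008,.008)],5)
E
```

```text
[{"hand": 5, "x": 0.001, "y": 0.001, "z": 0.003, "ax": 0.0, "ay": 0.0, "az": 0.0}, {"hand": 5, "x": 0.007, "y": 0.007, "z": 0.01, "ax": 0.0, "ay": 0.0, "az": 0.0}, {"hand": 5, "x": 0.015, "y": 0.014, "z": 0.019, "ax": 0.0, "ay": 0.0, "az": 0.0}, {"hand": 5, "x": 0.023, "y": 0.02, "z": 0.029, "ax": 0.0, "ay": 0.0, "az": 0.0}, {"hand": 5, "x": 0.032, "y": 0.023, "z": 0.038, "ax": 0.0, "ay": 0.0, "az": 0.0}, {"hand": 5, "x": 0.041, "y": 0.023, "z": 0.048, "ax": 0.0, "ay": 0.0, "az": 0.0}, {"hand": 5, "x": 0.049, "y": 0.023, "z": 0.058, "ax": 0.0, "ay": 0.0, "az": 0.0}, {"hand": 5, "x": 0.055, "y": 0.023, "z": 0.064, "ax": 0.0, "ay": 0.0, "az": 0.0}]
[{"hand": 5, "x": 0.003, "y": 0.0, "z": 0.003, "ax": 0.0, "ay": 0.0, "az": 0.0}, {"hand": 5, "x": 0.005, "y": 0.0, "z": 0.005, "ax": 0.0, "ay": 0.0, "az": 0.0}, {"hand": 5, "x": 0.005, "y": 0.0, "z": 0.006, "ax": 0.0, "ay": 0.0, "az": 0.0}, {"hand": 5, "x": 0.005, "y": 0.0, "z": 0.006, "ax": 0.0, "ay": 0.0, "az": 0.0}, {"hand": 5, "x": 0.005, "y": 0.0, "z": 0.006, "ax": 0.0, "ay": 0.0, "az": 0.0}]
```

Call:
carry_out:
  targets:
    - {"hand":5,"x":0.001,"y":0.001,"z":0.003,"ax":0.0,"ay":0.0,"az":0.0}
    - {"hand":5,"x":0.007,"y":0.007,"z":0.01,"ax":0.0,"ay":0.0,"az":0.0}
    - {"hand":5,"x":0.015,"y":0.014,"z":0.019,"ax":0.0,"ay":0.0,"az":0.0}
    - {"hand":5,"x":0.023,"y":0.02,"z":0.029,"ax":0.0,"ay":0.0,"az":0.0}
    - {"hand":5,"x":0.032,"y":0.023,"z":0.038,"ax":0.0,"ay":0.0,"az":0.0}
    - {"hand":5,"x":0.041,"y":0.023,"z":0.048,"ax":0.0,"ay":0.0,"az":0.0}
    - {"hand":5,"x":0.049,"y":0.023,"z":0.058,"ax":0.0,"ay":0.0,"az":0.0}
    - {"hand":5,"x":0.055,"y":0.023,"z":0.064,"ax":0.0,"ay":0.0,"az":0.0}

```text
t: 11.45
tool_pos: [0.5476, 0.0313, 0.2667]
orientation: [1.511, 2.227, -1.311]
force: [0.2, -0.0, -1.9]
opening: 0.0099
gripper_force: 26.0
```

Call:
carry_out:
  targets:
    - {"hand":5,"x":0.003,"y":0.0,"z":0.003,"ax":0.0,"ay":0.0,"az":0.0}
    - {"hand":5,"x":0.005,"y":0.0,"z":0.005,"ax":0.0,"ay":0.0,"az":0.0}
    - {"hand":5,"x":0.005,"y":0.0,"z":0.006,"ax":0.0,"ay":0.0,"az":0.0}
    - {"hand":5,"x":0.005,"y":0.0,"z":0.006,"ax":0.0,"ay":0.0,"az":0.0}
    - {"hand":5,"x":0.005,"y":0.0,"z":0.006,"ax":0.0,"ay":0.0,"az":0.0}

```text
t: 12.08
tool_pos: [0.544, 0.0305, 0.2613]
orientation: [1.512, 2.227, -1.31]
force: [0.4, 0.5, -2.4]
opening: 0.01
gripper_force: 26.0
```

```bash
python3 - <<'E'
from st import *
from fit import *
st(SEAT)
f=[]
for n in('top','scene','top','scene'):
    snap(n,n+'4');f.append(read_state()['force'])
print('mean F tile',SEAT[1].inv().apply(np.mean(f,0)).round(2))
for n in('top4','scene4'):
    z=load(n);W=cloud(z);L=SEAT[1].inv().apply(W.reshape(-1,3)-SEAT[0]).reshape(W.shape)
    m=(abs(L[...,0]+.011)<.008)&(abs(L[...,1])<.07)&(L[...,2]>.0)&(L[...,2]<.06)&(z['d']>0)&(z['im'].max(-1)>100)
    P=L[m];c,nn,sd,k=plane(P);print(n,k,c.round(4),nn.round(4),np.percentile(P[:,1],[1,99]).round(4),np.percentile(P[:,2],1).round(4))
a=load('scene4')['im'][180:260,280:380];b=load('top4')['im'][200:260,255:325]
cv2.imwrite('pics/c4.png',np.hstack([cv2.resize(a,(430,344),interpolation=cv2.INTER_CUBIC),cv2.resize(b,(370,344),interpolation=cv2.INTER_CUBIC)]))
E
```

```text
12.075 err [-0.0001 -0.0005 -0.0009] [ 0.0003 -0.0014  0.0011] F [ 0.43  0.48 -2.39] Ftile [ 1.77  0.42 -1.68] grasp in frame [-0.0061 -0.0023  0.0991] open 0.01 25.994653701782227 dq 0.002
mean F tile [ 1.24  0.19 -1.41]
top4 213 [-0.0112 -0.0104  0.031 ] [-1.0e+00  7.0e-04 -5.3e-03] [-0.0502  0.0454] 0.0094
scene4 271 [-0.0096  0.001   0.0335] [-1.      0.0011 -0.0044] [-0.0474  0.0518] 0.0105
```

View pics/c4.png

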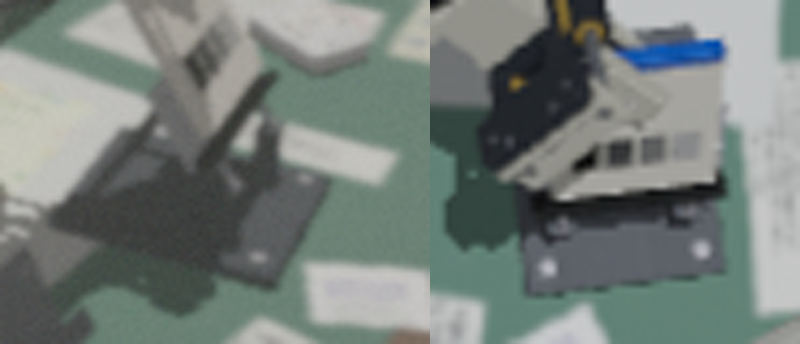

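The left half (scene view) shows the tile foot just above the black ledge. The right half (top view) shows the tile's bottom edge from (545,198) to (720,182), over a ledge spanning 532 to 727. It is centred to about 1 mm, with the patches outward. Next I'll ease it toward the plate and down.

```bash
python3 - <<'E'
from geo import *
p,r=get();d=SEAT[1].apply([.0052,.0015,-.0045])
print(r.inv().apply(d).round(4))
rows([(p+d*k,r) for k in(.15,.35,.55,.75,.9,1,1,1)],5,4)
E
```

```text
[0.0041 0.0052 0.0023]
[{"hand": 5, "x": 0.0006, "y": 0.0008, "z": 0.0004, "ax": 0.0, "ay": 0.0, "az": 0.0}, {"hand": 5, "x": 0.0014, "y": 0.0018, "z": 0.0008, "ax": 0.0, "ay": 0.0, "az": 0.0}, {"hand": 5, "x": 0.0023, "y": 0.0029, "z": 0.0013, "ax": 0.0, "ay": 0.0, "az": 0.0}, {"hand": 5, "x": 0.0031, "y": 0.0039, "z": 0.0018, "ax": 0.0, "ay": 0.0, "az": 0.0}, {"hand": 5, "x": 0.0037, "y": 0.0047, "z": 0.0021, "ax": 0.0, "ay": 0.0, "az": 0.0}, {"hand": 5, "x": 0.0041, "y": 0.0052, "z": 0.0023, "ax": 0.0, "ay": 0.0, "az": 0.0}, {"hand": 5, "x": 0.0041, "y": 0.0052, "z": 0.0023, "ax": 0.0, "ay": 0.0, "az": 0.0}, {"hand": 5, "x": 0.0041, "y": 0.0052, "z": 0.0023, "ax": 0.0, "ay": 0.0, "az": 0.0}]
```

Call:
carry_out:
  targets:
    - {"hand":5,"x":0.0006,"y":0.0008,"z":0.0004,"ax":0.0,"ay":0.0,"az":0.0}
    - {"hand":5,"x":0.0014,"y":0.0018,"z":0.0008,"ax":0.0,"ay":0.0,"az":0.0}
    - {"hand":5,"x":0.0023,"y":0.0029,"z":0.0013,"ax":0.0,"ay":0.0,"az":0.0}
    - {"hand":5,"x":0.0031,"y":0.0039,"z":0.0018,"ax":0.0,"ay":0.0,"az":0.0}
    - {"hand":5,"x":0.0037,"y":0.0047,"z":0.0021,"ax":0.0,"ay":0.0,"az":0.0}
    - {"hand":5,"x":0.0041,"y":0.0052,"z":0.0023,"ax":0.0,"ay":0.0,"az":0.0}
    - {"hand":5,"x":0.0041,"y":0.0052,"z":0.0023,"ax":0.0,"ay":0.0,"az":0.0}
    - {"hand":5,"x":0.0041,"y":0.0052,"z":0.0023,"ax":0.0,"ay":0.0,"az":0.0}

```text
t: 13.28
tool_pos: [0.5453, 0.0322, 0.2544]
orientation: [1.511, 2.227, -1.31]
force: [0.3, -0.1, -2.6]
opening: 0.01
gripper_force: 26.0
```

```bash
cat >> st.py <<'E'
def meanF(n=6):
    from plant import read_camera
    f=[]
    for _ in range(n): read_camera('wrist');f.append(SEAT[1].inv().apply(read_state()['force']))
    print('mean F seat axes',np.mean(f,0).round(2),'sd',np.std(f,0).round(2))
def step(d,fr):
    p,r=get();d=SEAT[1].apply(d);rows([(p+d*k,r) for k in fr],5,4)
E
python3 - <<'E'
from st import *
st(SEAT);meanF()
step([.0008,0,-.0035],(.15,.35,.55,.75,.9,1,1,1))
E
```

```text
13.275 err [-0.0003 -0.0005 -0.0011] [ 0.0006 -0.0014  0.0008] F [ 0.35 -0.15 -2.57] Ftile [ 1.74 -0.2  -1.92] grasp in frame [-0.001  -0.0008  0.0944] open 0.01 25.994739532470703 dq 0.002
mean F seat axes [ 1.31 -0.04 -1.37] sd [0.48 0.4  0.54]
[{"hand": 5, "x": 0.0004, "y": 0.0001, "z": 0.0004, "ax": 0.0, "ay": 0.0, "az": 0.0}, {"hand": 5, "x": 0.0008, "y": 0.0003, "z": 0.0009, "ax": 0.0, "ay": 0.0, "az": 0.0}, {"hand": 5, "x": 0.0013, "y": 0.0004, "z": 0.0014, "ax": 0.0, "ay": 0.0, "az": 0.0}, {"hand": 5, "x": 0.0018, "y": 0.0006, "z": 0.002, "ax": 0.0, "ay": 0.0, "az": 0.0}, {"hand": 5, "x": 0.0021, "y": 0.0007, "z": 0.0023, "ax": 0.0, "ay": 0.0, "az": 0.0}, {"hand": 5, "x": 0.0023, "y": 0.0008, "z": 0.0026, "ax": 0.0, "ay": 0.0, "az": 0.0}, {"hand": 5, "x": 0.0023, "y": 0.0008, "z": 0.0026, "ax": 0.0, "ay": 0.0, "az": 0.0}, {"hand": 5, "x": 0.0023, "y": 0.0008, "z": 0.0026, "ax": 0.0, "ay": 0.0, "az": 0.0}]
```

Call:
carry_out:
  targets:
    - {"hand":5,"x":0.0004,"y":0.0001,"z":0.0004,"ax":0.0,"ay":0.0,"az":0.0}
    - {"hand":5,"x":0.0008,"y":0.0003,"z":0.0009,"ax":0.0,"ay":0.0,"az":0.0}
    - {"hand":5,"x":0.0013,"y":0.0004,"z":0.0014,"ax":0.0,"ay":0.0,"az":0.0}
    - {"hand":5,"x":0.0018,"y":0.0006,"z":0.002,"ax":0.0,"ay":0.0,"az":0.0}
    - {"hand":5,"x":0.0021,"y":0.0007,"z":0.0023,"ax":0.0,"ay":0.0,"az":0.0}
    - {"hand":5,"x":0.0023,"y":0.0008,"z":0.0026,"ax":0.0,"ay":0.0,"az":0.0}
    - {"hand":5,"x":0.0023,"y":0.0008,"z":0.0026,"ax":0.0,"ay":0.0,"az":0.0}
    - {"hand":5,"x":0.0023,"y":0.0008,"z":0.0026,"ax":0.0,"ay":0.0,"az":0.0}

```text
t: 14.58
tool_pos: [0.5441, 0.032, 0.2512]
orientation: [1.511, 2.227, -1.31]
force: [0.4, 0.7, -1.9]
opening: 0.0099
gripper_force: 26.0
```

```bash
python3 - <<'E'
from st import *
st(SEAT);meanF()
step([.0006,0,-.0012],(.25,.5,.75,1,1))
E
```

```text
14.575 err [-0.0003 -0.0005 -0.001 ] [ 0.0005 -0.0015  0.0009] F [ 0.43  0.68 -1.86] Ftile [ 1.49  0.61 -1.23] grasp in frame [-0.0002 -0.0008  0.0911] open 0.0099 25.992121696472168 dq 0.002
mean F seat axes [ 0.99  0.43 -0.51] sd [0.63 0.64 0.31]
[{"hand": 5, "x": 0.0002, "y": 0.0001, "z": 0.0002, "ax": 0.0, "ay": 0.0, "az": 0.0}, {"hand": 5, "x": 0.0004, "y": 0.0003, "z": 0.0004, "ax": 0.0, "ay": 0.0, "az": 0.0}, {"hand": 5, "x": 0.0006, "y": 0.0004, "z": 0.0007, "ax": 0.0, "ay": 0.0, "az": 0.0}, {"hand": 5, "x": 0.0008, "y": 0.0006, "z": 0.0009, "ax": 0.0, "ay": 0.0, "az": 0.0}, {"hand": 5, "x": 0.0008, "y": 0.0006, "z": 0.0009, "ax": 0.0, "ay": 0.0, "az": 0.0}]
```

Call:
carry_out:
  targets:
    - {"hand":5,"x":0.0002,"y":0.0001,"z":0.0002,"ax":0.0,"ay":0.0,"az":0.0}
    - {"hand":5,"x":0.0004,"y":0.0003,"z":0.0004,"ax":0.0,"ay":0.0,"az":0.0}
    - {"hand":5,"x":0.0006,"y":0.0004,"z":0.0007,"ax":0.0,"ay":0.0,"az":0.0}
    - {"hand":5,"x":0.0008,"y":0.0006,"z":0.0009,"ax":0.0,"ay":0.0,"az":0.0}
    - {"hand":5,"x":0.0008,"y":0.0006,"z":0.0009,"ax":0.0,"ay":0.0,"az":0.0}

```text
t: 15.5
tool_pos: [0.5438, 0.0319, 0.2498]
orientation: [1.511, 2.227, -1.31]
force: [-0.3, 1.1, 0.9]
opening: 0.0102
gripper_force: 26.0
```

```bash
python3 - <<'E'
from st import *
st(SEAT);meanF(8)
step([.0006,0,-.0004],(.25,.5,.75,1,1))
E
```

```text
15.5 err [-0.0003 -0.0005 -0.0011] [ 0.0006 -0.0015  0.0008] F [-0.34  1.13  0.95] Ftile [-0.69  1.16  0.67] grasp in frame [ 0.0004 -0.0008  0.0897] open 0.0102 25.989764034748077 dq 0.001
mean F seat axes [ 0.7  -0.13  0.49] sd [0.56 0.68 0.26]
[{"hand": 5, "x": 0.0001, "y": 0.0001, "z": 0.0001, "ax": 0.0, "ay": 0.0, "az": 0.0}, {"hand": 5, "x": 0.0001, "y": 0.0003, "z": 0.0001, "ax": 0.0, "ay": 0.0, "az": 0.0}, {"hand": 5, "x": 0.0002, "y": 0.0004, "z": 0.0002, "ax": 0.0, "ay": 0.0, "az": 0.0}, {"hand": 5, "x": 0.0003, "y": 0.0006, "z": 0.0003, "ax": 0.0, "ay": 0.0, "az": 0.0}, {"hand": 5, "x": 0.0003, "y": 0.0006, "z": 0.0003, "ax": 0.0, "ay": 0.0, "az": 0.0}]
```

Call:
carry_out:
  targets:
    - {"hand":5,"x":0.0001,"y":0.0001,"z":0.0001,"ax":0.0,"ay":0.0,"az":0.0}
    - {"hand":5,"x":0.0001,"y":0.0003,"z":0.0001,"ax":0.0,"ay":0.0,"az":0.0}
    - {"hand":5,"x":0.0002,"y":0.0004,"z":0.0002,"ax":0.0,"ay":0.0,"az":0.0}
    - {"hand":5,"x":0.0003,"y":0.0006,"z":0.0003,"ax":0.0,"ay":0.0,"az":0.0}
    - {"hand":5,"x":0.0003,"y":0.0006,"z":0.0003,"ax":0.0,"ay":0.0,"az":0.0}

```text
t: 16.52
tool_pos: [0.544, 0.032, 0.249]
orientation: [1.511, 2.227, -1.311]
force: [0.1, 0.9, 0.5]
opening: 0.0099
gripper_force: 26.0
```

```bash
python3 - <<'E'
from st import *
from fit import *
st(SEAT);meanF(6)
f=[]
for n in('top',):
    snap(n,n+'5');z=load(n+'5');W=cloud(z);L=SEAT[1].inv().apply(W.reshape(-1,3)-SEAT[0]).reshape(W.shape)
    m=(abs(L[...,0]+.005)<.008)&(abs(L[...,1])<.07)&(L[...,2]>.0)&(L[...,2]<.06)&(z['d']>0)&(z['im'].max(-1)>100)
    P=L[m];c,nn,sd,k=plane(P);print(n,k,c.round(4),nn.round(4),np.percentile(P[:,1],[1,99]).round(4),np.percentile(P[:,2],1).round(4))
step([.0006,0,0],(.25,.5,.75,1,1))
E
```

```text
16.525 err [-0.0003 -0.0005 -0.0012] [ 0.0007 -0.0014  0.0007] F [0.07 0.86 0.52] Ftile [-0.14  0.85  0.53] grasp in frame [ 0.001  -0.0008  0.0893] open 0.0099 25.987190008163452 dq 0.001
mean F seat axes [-0.43  0.03  0.94] sd [0.62 0.28 0.27]
top 244 [-0.0045 -0.01    0.0262] [-0.9999 -0.0123 -0.0117] [-0.0492  0.0474] 0.0008
[{"hand": 5, "x": 0.0, "y": 0.0001, "z": 0.0, "ax": 0.0, "ay": 0.0, "az": 0.0}, {"hand": 5, "x": 0.0, "y": 0.0003, "z": 0.0, "ax": 0.0, "ay": 0.0, "az": 0.0}, {"hand": 5, "x": 0.0, "y": 0.0004, "z": 0.0, "ax": 0.0, "ay": 0.0, "az": 0.0}, {"hand": 5, "x": 0.0, "y": 0.0006, "z": 0.0, "ax": 0.0, "ay": 0.0, "az": 0.0}, {"hand": 5, "x": 0.0, "y": 0.0006, "z": 0.0, "ax": 0.0, "ay": 0.0, "az": 0.0}]
```

```bash
python3 - <<'E'
from st import *
p,r=get();put(p-r.apply([0,.0006,0]),r)
E
```

Call:
carry_out:
  newtons: 8
  targets:
    - {"hand":5,"x":0,"y":0,"z":0,"ax":0,"ay":0,"az":0}
    - {"hand":5,"x":0,"y":0,"z":0,"ax":0,"ay":0,"az":0}
    - {"hand":14,"x":0,"y":0,"z":0,"ax":0,"ay":0,"az":0}
    - {"hand":20,"x":0,"y":0,"z":0,"ax":0,"ay":0,"az":0}
    - {"hand":30,"x":0,"y":0,"z":0,"ax":0,"ay":0,"az":0}
    - {"hand":45,"x":0,"y":0,"z":0,"ax":0,"ay":0,"az":0}
    - {"hand":45,"x":0,"y":0,"z":0,"ax":0,"ay":0,"az":0}

```text
t: 17.75
tool_pos: [0.5441, 0.032, 0.249]
orientation: [1.511, 2.227, -1.31]
force: [0.0, 0.6, -0.3]
opening: 0.0403
gripper_force: 0.0
```

```bash
cat > chk.py <<'E'
from st import *
from fit import *
def chk(n):
    snap(n,n+'6');z=load(n+'6');W=cloud(z);L=SEAT[1].inv().apply(W.reshape(-1,3)-SEAT[0]).reshape(W.shape)
    m=(abs(L[...,0]+.005)<.008)&(abs(L[...,1])<.07)&(L[...,2]>.0)&(L[...,2]<.09)&(z['d']>0)&(z['im'].max(-1)>100)
    P=L[m];c,nn,sd,k=plane(P);print(n,k,c.round(4),nn.round(4),sd.round(4),np.percentile(P[:,1],[1,99]).round(4),np.percentile(P[:,2],1).round(4))
E
python3 - <<'E'
from chk import *
st(SEAT);chk('top');chk('scene')
p,r=get();d=r.apply([0,0,-1])
rows([(p+d*k,r) for k in(.003,.012,.028,.05,.075,.1,.115,.12)],45)
E
```

```text
17.75 err [-0.0003 -0.0005 -0.0012] [ 0.0006 -0.0014  0.0007] F [ 0.01  0.56 -0.26] Ftile [ 0.22  0.56 -0.16] grasp in frame [ 0.0011 -0.0008  0.0893] open 0.0403 0.0 dq 0.003
top 269 [-0.0042 -0.0158  0.0382] [-1.     -0.0078  0.0033] 0.001 [-0.0493  0.0475] 0.0016
scene 453 [-0.0024  0.0067  0.0445] [-1.     -0.0054  0.003 ] 0.0007 [-0.0462  0.0529] 0.0007
[{"hand": 45, "x": 0.0, "y": 0.0, "z": -0.003, "ax": 0.0, "ay": 0.0, "az": 0.0}, {"hand": 45, "x": 0.0, "y": 0.0, "z": -0.012, "ax": 0.0, "ay": 0.0, "az": 0.0}, {"hand": 45, "x": 0.0, "y": 0.0, "z": -0.028, "ax": 0.0, "ay": 0.0, "az": 0.0}, {"hand": 45, "x": 0.0, "y": 0.0, "z": -0.05, "ax": 0.0, "ay": 0.0, "az": 0.0}, {"hand": 45, "x": 0.0, "y": 0.0, "z": -0.075, "ax": 0.0, "ay": 0.0, "az": 0.0}, {"hand": 45, "x": 0.0, "y": 0.0, "z": -0.1, "ax": 0.0, "ay": 0.0, "az": 0.0}, {"hand": 45, "x": 0.0, "y": 0.0, "z": -0.115, "ax": 0.0, "ay": 0.0, "az": 0.0}, {"hand": 45, "x": 0.0, "y": 0.0, "z": -0.12, "ax": 0.0, "ay": 0.0, "az": 0.0}]
```

Call:
carry_out:
  targets:
    - {"hand":45,"x":0.0,"y":0.0,"z":-0.003,"ax":0.0,"ay":0.0,"az":0.0}
    - {"hand":45,"x":0.0,"y":0.0,"z":-0.012,"ax":0.0,"ay":0.0,"az":0.0}
    - {"hand":45,"x":0.0,"y":0.0,"z":-0.028,"ax":0.0,"ay":0.0,"az":0.0}
    - {"hand":45,"x":0.0,"y":0.0,"z":-0.05,"ax":0.0,"ay":0.0,"az":0.0}
    - {"hand":45,"x":0.0,"y":0.0,"z":-0.075,"ax":0.0,"ay":0.0,"az":0.0}
    - {"hand":45,"x":0.0,"y":0.0,"z":-0.1,"ax":0.0,"ay":0.0,"az":0.0}
    - {"hand":45,"x":0.0,"y":0.0,"z":-0.115,"ax":0.0,"ay":0.0,"az":0.0}
    - {"hand":45,"x":0.0,"y":0.0,"z":-0.12,"ax":0.0,"ay":0.0,"az":0.0}

```text
t: 18.85
tool_pos: [0.5841, 0.1196, 0.3228]
orientation: [1.511, 2.227, -1.308]
force: [-0.4, 0.1, 0.4]
opening: 0.0418
gripper_force: 0.0
```

```bash
python3 - <<'E'
from chk import *
st(SEAT);chk('top');chk('scene');chk('top')
a=load('scene6')['im'][170:330,190:380];b=load('top6')['im'][190:260,145:325]
a=cv2.resize(a,(395,333),interpolation=cv2.INTER_CUBIC);b=cv2.resize(b,(400,156),interpolation=cv2.INTER_CUBIC);o=np.zeros((333,795,3),np.uint8);o[:,:395]=a;o[:156,395:]=b;cv2.imwrite('pics/c6.png',o)
z=load('top6');b=z['im']
# plate lateral extents vs tile at same height not visible; ledge ends vs tile foot
W=cloud(z);L=SEAT[1].inv().apply(W.reshape(-1,3)-SEAT[0]).reshape(W.shape)
m=(L[...,2]>-.01)&(L[...,2]<.006)&(L[...,0]<-.004)&(L[...,0]>-.018)&(z['im'].max(-1)<60)&(abs(L[...,1])<.08);print('ledge y',np.percentile(L[m][:,1],[1,99]).round(4),m.sum())
m=(L[...,2]>.09)&(abs(L[...,0])<.012)&(b[...,0]>b[...,2].astype(int)+50)&(abs(L[...,1])<.08);print('band y',L[m][:,1].min(),L[m][:,1].max())
E
```

```text
18.85 err [ 0.0001  0.0006 -0.0005] [-0.001  -0.0017  0.001 ] F [-0.42  0.06  0.43] Ftile [-0.58  0.11  0.12] grasp in frame [0.0013 0.0805 0.1794] open 0.0418 0.0 dq 0.06
top 446 [-0.0041 -0.0016  0.0482] [-1.e+00 -1.e-04  5.e-03] 0.001 [-0.049   0.0497] 0.0021
scene 520 [-0.0024  0.0044  0.0455] [-1.     -0.0017  0.0033] 0.0007 [-0.0466  0.0534] 0.0002
top 482 [-0.0041 -0.0015  0.0481] [-1.     -0.0029  0.0051] 0.0011 [-0.0492  0.0498] 0.0019
ledge y [-0.0559  0.0582] 108
band y -0.048461209924495915 0.04947089034224104
```

View pics/c6.png

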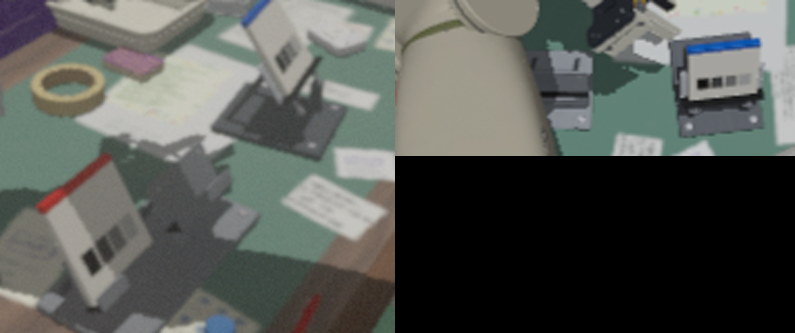

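The crops show the tile standing on the easel ledge with its patches outward, centred to within 1 mm and leaning flat. The red tile is still in the rack, and the gripper is clear. Handing in.

```bash
python3 -c "
from plant import robot
print(robot.close_job())"
```

```text
the job is handed in; nothing more can be done
None
```

The blue-edged tile stands on the middle of the easel ledge, leaning flat against the back plate with its grey patches facing outward. It was released and the job was handed in at about 19 s, with the grip kept to 26 N, the red-edged tile left in the rack and nothing else touched.

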